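Vent the smoothie canister

ROBOT

A 6-joint arm with a two-finger parallel gripper is mounted at the origin on the work surface. World frame = base frame: x ahead of the robot, y to its left, z up, the work surface at z = 0. Lengths are in m, angles in rad, forces in N, time in s.
With the tool pointing down it reaches from about 0.35 to 0.85 m from the base axis. Payload 8.1 kg.
Tool frame: the origin (TCP) lies between the finger pads; the fingertips stand 14 mm ahead of it and the grasp point (between the pads) lies 5 mm behind it; z points along the fingers, y is the direction in which the jaws open and shut (so a half turn about z gives the same grasp; the last joint's range is limited). The gripper opens to 93 mm and grips with 3 to 60 N. Pads are 15 mm wide; open, the fingers measure 128 mm over their backs; the gripper's body (75 mm by 188 mm) begins 65 mm behind the grasp point.
Start: joints at [-1.429, 0.13, 1.488, -0, 1.523, -0.085], TCP at [0.135, -0.585, 0.233] pointing down, gripper open.
Joint ranges: [-2.96, 2.96], [-0.89, 2.26], [0.02, 2.5], [-1.34, 4.48], [0, 2.73], [-2.66, 2.66]. Speed limits (rad/s): [2.39, 2.39, 2.79, 3.14, 3.14, 3.14].

INTERFACE

Orientations are given as a rotation vector (axis times angle).
In Python, from plant import robot gives the robot as it stands.
- The arm moves only by the tool step_arm, never from a script. Its argument "targets" is a list of rows, each an object of numbers: "tx", "ty", "tz": the shift along the tool's x, y, z in mm; "ax", "ay", "az": the turn, a rotation vector about the tool's x, y, z in rad; "grip": the closure in counts, from 0 (fully open) to 255 (shut). In form: [{"tx": .., "ty": .., "tz": .., "ax": .., "ay": .., "az": .., "grip": ..}, ...]. A call has 1 to 20 rows; each row shifts and turns the commanded pose from where the row before left it, along the tool's axes as they then stand; what a row does not reach is not made up. A row lasts 1/10 s, in which the tool goes at most 50 mm and 8.59 degrees, less where a joint would pass 70% of its speed; a pose out of reach is approached as far as the arm can. A call with a gripper value outside its range is refused whole. The fingers move at their own pace and stop on an object; "squeeze" is the grip in N (left out, the last holds). Time passes only in rows, so rows that do not move let the fingers close. It gives the time, the measured TCP pose, the force and the opening at its end, in the units of the state.
- robot.read_state(): the state, without advancing time (a new reading comes with each control period).
- robot.read_camera(name): name is "scene" or "top" or "wrist"; returns a dict with "frame" (420x560x3 uint8, blue, green, red), "fx", "fy", "cx", "cy" (pixels), "k1" (the pictures are not rectified: a ray, as slopes to the right and down, at radius r is drawn at 1 + k1 r^2 times it, then the intrinsics apply), "R" (3x3) and "t" (3): a world point X has camera coordinates R X + t. Camera axes: x right, y down, z forward; pixel columns grow to the right and rows downward; lengths in m; the calibration is good to about 2 mm. A picture is of the moment at which its call begins. There is no depth.
- robot.close_job(): hands the job in, once; it reports no verdict.
The state is a dict: "t": time; "q": joint angles; "dq": joint speeds; "joint_torque": joint torques, N m; "tool_pos": TCP position; "orientation": TCP orientation; "force": force on the tool from outside, world axes, zero at the start; "wrist_torque": the same for the moment, N m; "opening": finger opening in m.
Only numpy, scipy, OpenCV 4.12 (cv2) and the standard library are available. Lean on these libraries where they do the work, as an engineer would, in place of code of your own. Each camera call takes 0.05 s, during which the arm holds its last target.

TASK

Slide the blue drip dish along the counter (do not lift it) onto the painted blue ring under the canister's vent nozzle. Then put the lid into the canister's bayonet neck, fully down with its red wing grip in line with the white marks, twist it clockwise (seen from above) 45 degrees until the grip points at the green half-way marks, without ever reaching the red lock marks, and finish while still gripping the lid there, because a spring turns it back if it is let go. Leave the cups, jar, bottle and spoon box where they are.

Things in the scene. Friction and masses are not known exactly. Their poses are not given: they have to be found in the camera images.
- canister: Fixed round steel mix canister, 160 mm diameter, flat top 130 mm above the counter; origin at the centre of its underside, z up. White entry marks lie on its top on the +x and -x sides; green half-way marks 45 deg clockwise of them (seen from above), red lock marks 82 deg. A 14 mm thick nozzle leaves its -y side at 88 mm height and ends 132 mm from the axis, 57 mm above the counter.
- neck_top (a point): Centre of the mouth of the grey bayonet neck on top of the canister, 160 mm above the counter. Neck: ring 88 mm outside, 72 mm bore, 30 mm tall. A black lip inside its top (18 to 30 mm above its floor) leaves a 53 mm round opening with two 18 mm wide entry gaps on the canister's +x and -x sides; lugs go down through the gaps and then turn under the lip, clockwise only.
- neck_floor (a point): Point on the canister's axis on the floor of the neck, 130 mm above the counter; a fully inserted lid has its origin here (4 mm of vertical play under the lip).
- drip_spot (a point): Centre of the painted blue ring (104 mm outer diameter) on the counter, 150 mm from the canister's axis on its -y side, under the nozzle; moves with the canister.
- vent_ring (a joint): Sprung ring with two orange posts on the neck's floor, rad, 0 at rest. The lid's lugs meet the posts after about 0.1 rad of clockwise twist and push them round, so it reads about 0.1 less than the lid's twist (0.68 at the green marks). The lock clicks at 1.3; stop at 1.45. The spring turns ring and lid back with 0.11 N m at half-way (0.12 N m per rad).
- lid: Loose white lid, about 0.2 kg, standing on its plug; origin at the centre of the plug's underside, z up. Plug 48 mm diameter; two lugs on its +x and -x sides reach 33 mm from the axis, 12 mm wide, 14 mm tall from the underside up; flange 88 mm diameter, 34 to 40 mm up; red wing grip along x, 68 mm long, 14 mm wide, 40 to 77 mm up. A half turn of it makes no difference.
- lid_grip (a point): Middle of the lid's red wing grip, on the lid's axis, 62 mm above its underside.
- drip_dish: Loose round blue plastic dish, about 0.25 kg, 90 mm diameter at the rim, 84 mm at the base, 30 mm tall, wall 3 mm, open at the top; origin at the centre of its underside.
- cup_stack_tall: Bystander: tall stack of nested paper cups, upside down, 75 mm diameter at the foot, 106 mm tall, origin at the underside.
- cup_stack_short: Bystander: short stack of nested paper cups, upside down, 75 mm diameter at the foot, 88 mm tall, origin at the underside.
- syrup_bottle: Bystander: amber bottle, 60 mm diameter, 140 mm tall, origin at the underside.
- topping_jar: Bystander: clear jar with green cap, 66 mm diameter, 85 mm tall, origin at the underside.
- sample_cup: Bystander: single open paper cup, 68 mm diameter, 70 mm tall, origin at the underside.
- spoon_box: Bystander: clear open box with wooden spoons, 70 x 140 x 50 mm, origin at the underside.
Not all that is in view belongs to the job. Of the things that look like the drip_dish, take the one that is farthest to the robot's left at the start.

How it is judged:
By the outcome, as a careful person would: the job done as asked, in the order asked, and still so for the second after the job is handed in, while the arm keeps its last pose, push and grip.
It also fails if it takes over 69 s, if anything falls off the work surface, if the arm or the gripper's body presses on something with over 40 N, if the wrist force passes 120 N, or if a joint passes its speed limit or range.

## Working session

There is one attempt and no reset: what is moved stays moved. The work goes in short steps, Python scripts to look and compute and a tool call to move; the robot and the scene stay as the last step left them, time stands still between calls to the robot, and variables do not carry over. Pictures are saved under pics/ and viewed, and the job is handed in when it is done.

Besides the shell and the picture viewer there is one more tool, called after "Emit:" as name(argument=value, ...) on one line, values as JSON. step_arm: Moves the arm, as the interface text tells. Its arguments: {"type":"object","properties":{"targets":{"type":"array"},"squeeze":{"type":"number"}},"required":["targets"]}

```bash
ls; mkdir -p pics
python3 - <<'E'
from plant import robot
import cv2,numpy as np
s=robot.read_state(); print(s)
for n in ["scene","top","wrist"]:
    c=robot.read_camera(n); cv2.imwrite(f"pics/{n}0.png",c["frame"]); print(n,c["fx"],c["fy"],c["cx"],c["cy"],c["k1"],c["R"],c["t"])
    np.savez(f"pics/{n}0.npz",**c)
E
```

```text
pics
{'t': 0.0, 'q': array([-1.42940791e+00,  1.31183715e-01,  1.48928060e+00,  1.16756897e-05,
        1.52301948e+00, -8.54034711e-02]), 'dq': array([-7.04530000e-04, -1.02924401e-03,  5.17348753e-04, -4.67291401e-05,
        3.23636660e-04, -7.25385700e-04]), 'joint_torque': array([-1.14041401e-05, -5.59847867e+01, -4.91753519e+01,  7.68774748e-02,
        3.60213860e-02, -1.35950499e-04]), 'tool_pos': array([ 0.13485688, -0.58407766,  0.23157325]), 'orientation': array([-3.11953749e+00, -3.55266059e-01,  6.47935502e-05]), 'force': array([-0.18743275, -0.03659443, -0.6119821 ]), 'wrist_torque': array([ 0.08934261, -0.03755141, -0.02806231]), 'opening': 0.09325465040560171}
scene 472.18869166959604 472.18869166959604 283.0946128142732 205.4687674987058 -0.056324397713902886 [[-0.33196393  0.94319544 -0.01350218]
 [ 0.79002164  0.27017511 -0.55033736]
 [-0.51542774 -0.19335917 -0.8348332 ]] [ 0.25019665 -0.35786111  1.74319403]
top 439.8680146757077 439.8680146757077 278.58127152549315 208.46383797599037 -0.0665510700117652 [[-0.00637453 -0.99992279 -0.01066693]
 [-0.99460809  0.00744409 -0.1034376 ]
 [ 0.10350902  0.00995005 -0.99457874]] [-0.0569311   0.5809043   1.40080188]
wrist 301.3925919445377 301.3925919445377 281.5231570460797 210.4609533873386 -0.04918523251111671 [[ 2.23732660e-01 -9.74650410e-01 -5.25317320e-04]
 [-9.45518574e-01 -2.17176126e-01  2.42547224e-01]
 [-2.36512837e-01 -5.37690383e-02 -9.70139458e-01]] [-0.60028108 -0.02824019  0.38863559]
```

View pics/scene0.png

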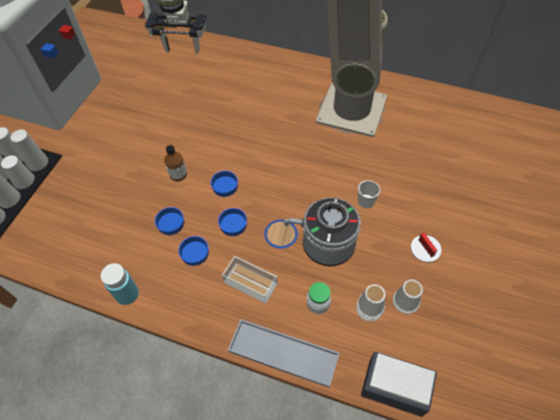

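View pics/top0.png

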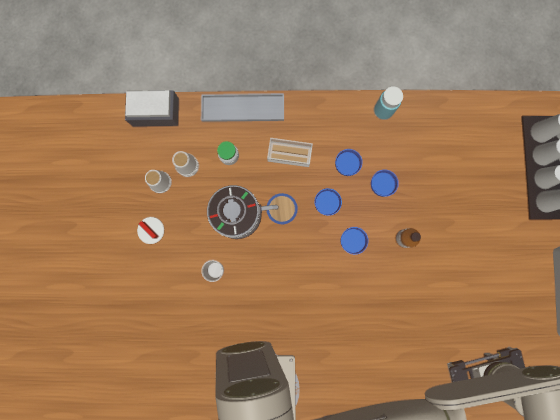

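View pics/wrist0.png

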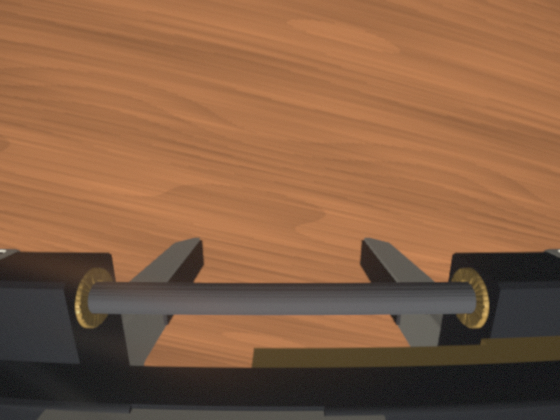

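```bash
cat > h.py <<'E'
import cv2,numpy as np
def load(n):
    return dict(np.load(f"pics/{n}.npz"))
def snap(robot,cam,name):
    c=robot.read_camera(cam); np.savez(f"pics/{name}.npz",**c); cv2.imwrite(f"pics/{name}.png",c["frame"]); return c
def K(c): return np.array([[c["fx"],0,c["cx"]],[0,c["fy"],c["cy"]],[0,0,1.]])
def cen(c): return -c["R"].T@c["t"]
def rays(c,px):
    px=np.asarray(px,float).reshape(-1,1,2)
    u=cv2.undistortPoints(px,K(c),np.array([float(c["k1"]),0,0,0])).reshape(-1,2)
    d=np.c_[u,np.ones(len(u))]@c["R"]
    return d/np.linalg.norm(d,axis=1)[:,None]
def plane(c,px,z):
    d=rays(c,px);o=cen(c); return o+d*((z-o[2])/d[:,2])[:,None]
def proj(c,X):
    X=np.asarray(X,float).reshape(-1,1,3)
    return cv2.projectPoints(X,cv2.Rodrigues(c["R"])[0],c["t"].astype(float),K(c),np.array([float(c["k1"]),0,0,0]))[0].reshape(-1,2)
def crop(c,name,u,v,w,h,s):
    f=c["frame"][max(0,v-h):v+h,max(0,u-w):u+w]
    cv2.imwrite(f"pics/{name}.png",cv2.resize(f,None,fx=s,fy=s,interpolation=cv2.INTER_CUBIC))
def blobs(mask,amin=30):
    n,l,st,ce=cv2.connectedComponentsWithStats(mask.astype(np.uint8))
    return [(i,st[i],ce[i],l==i) for i in range(1,n) if st[i][4]>=amin]
def circ(P):
    A=np.c_[2*P[:,:2],np.ones(len(P))]; s=np.linalg.lstsq(A,(P[:,:2]**2).sum(1),rcond=None)[0]
    return s[:2],np.sqrt(s[2]+s[:2]@s[:2])
E
python3 - <<'E'
from h import *
for n in ["top0","scene0"]:
    c=load(n); hsv=cv2.cvtColor(c["frame"],cv2.COLOR_BGR2HSV); H,S,V=cv2.split(hsv)
    print(n,cen(c))
    for nm,m,z in [("blue",(H>105)&(H<130)&(S>140)&(V>60),.03),("red",((H<4)|(H>174))&(S>170)&(V>90),.077),("green",(H>45)&(H<80)&(S>120)&(V>60),.13),("white",(S<40)&(V>170),.04)]:
        for i,st,ce,mm in blobs(m,8):
            cn=max(cv2.findContours(mm.astype(np.uint8),cv2.RETR_EXTERNAL,cv2.CHAIN_APPROX_NONE)[0],key=len).reshape(-1,2)
            o=""
            if len(cn)>8: C,r=circ(plane(c,cn,z)); o=(C.round(4),r.round(4))
            print(nm,st,ce.round(1),plane(c,[ce],z)[0].round(4),o)
c=load("top0"); crop(c,"t_can",240,205,60,50,6); crop(c,"t_lid",150,230,30,25,12);crop(c,"t_dish",355,200,60,60,6)
c=load("scene0"); crop(c,"s_can",320,230,60,50,6);crop(c,"s_lid",426,246,30,25,12)
E
```

```text
top0 [ 0.43241357 -0.07518906  1.45268784]
blue [336 152  24  24 429] [347.4 163.1] [ 0.7287 -0.2882  0.03  ] (array([ 0.7288, -0.2882]), np.float64(0.0374))
blue [372 172  23  24 436] [382.9 183.7] [ 0.6595 -0.4032  0.03  ] (array([ 0.6595, -0.4033]), np.float64(0.0375))
blue [315 191  24  24 443] [326.9 202.3] [ 0.5994 -0.2183  0.03  ] (array([ 0.5994, -0.2184]), np.float64(0.0374))
blue [341 228  24  25 463] [352.6 240.2] [ 0.4757 -0.2994  0.03  ] (array([ 0.4758, -0.2994]), np.float64(0.0378))
red [248 204   7   3  13] [251.2 205.1] [0.587  0.0247 0.077 ] (array([0.5869, 0.0248]), np.float64(0.0064))
red [210 214   8   4  14] [213.4 215.6] [0.5544 0.1441 0.077 ] (array([0.5541, 0.1442]), np.float64(0.0073))
red [139 222  17  16  75] [147.3 229.3] [0.5126 0.3537 0.077 ] (array([0.51  , 0.3563]), np.float64(0.0217))
green [218 142  17  17 220] [226.2 149.9] [0.7524 0.0982 0.13  ] (array([0.7524, 0.0982]), np.float64(0.0247))
green [242 192   6   7  16] [244.2 194.9] [0.6123 0.0421 0.13  ] (array([0.6113, 0.0408]), np.float64(0.0074))
green [217 223   6   7  17] [219.9 225.9] [0.518
[... 6284 characters left out ...]

white [238 330  34  17 141] [255.3 338.7] [ 0.9287 -0.0152  0.04  ] (array([ 0.9294, -0.0168]), np.float64(0.0288))
white [259 332   6   3   8] [261.2 332.5] [ 0.9081 -0.0063  0.04  ] (array([ 0.9096, -0.0047]), np.float64(0.0049))
white [271 335  53  41 783] [296.1 353.8] [0.9312 0.0985 0.04  ] (array([0.9234, 0.0964]), np.float64(0.0484))
white [252 344   8   4  12] [255.8 345.5] [ 0.9453 -0.0075  0.04  ] (array([ 0.9498, -0.0075]), np.float64(0.0075))
white [ 371  354   64   50 1996] [402.7 378.4] [0.9035 0.3717 0.04  ] (array([0.9027, 0.371 ]), np.float64(0.0652))
white [250 356   9   4   9] [254.  357.3] [ 9.755e-01 -7.000e-04  4.000e-02] (array([ 0.9866, -0.0016]), np.float64(0.0131))
```

```bash
cd pics; python3 -c "
import cv2,numpy as np
a=cv2.imread('t_can.png');b=cv2.imread('s_can.png')
cv2.imwrite('can2.png',cv2.resize(np.vstack([a,b])[:,:],(600,600*1200//720 if 0 else 600)))
"
```

```text
(no output)
```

View pics/t_can.png

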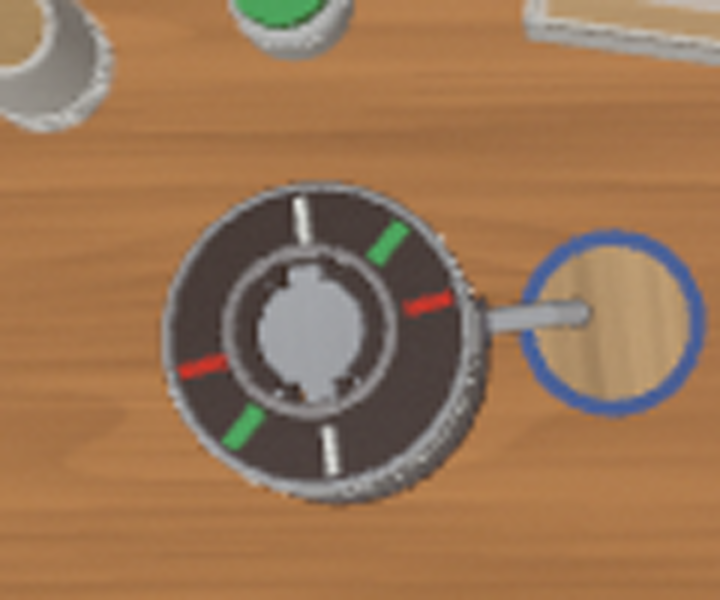

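View pics/t_dish.png

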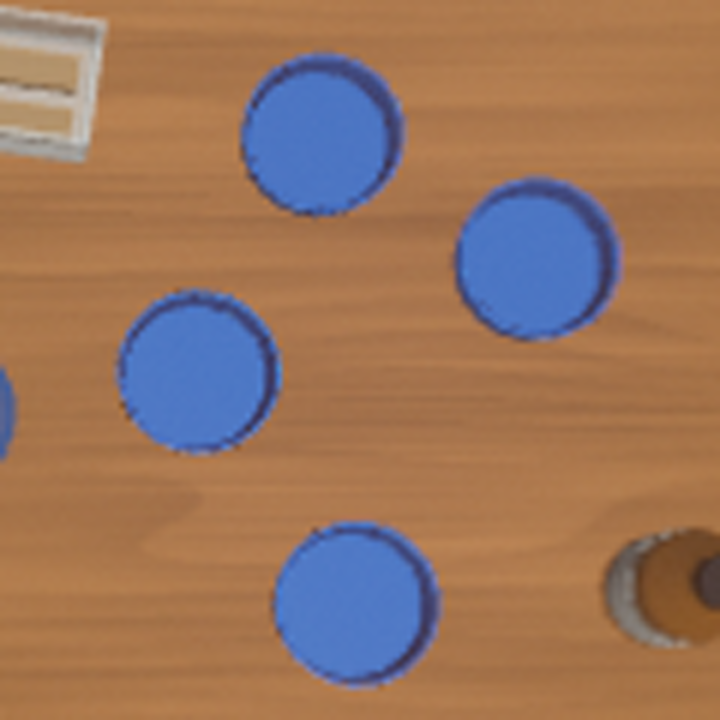

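View pics/t_lid.png

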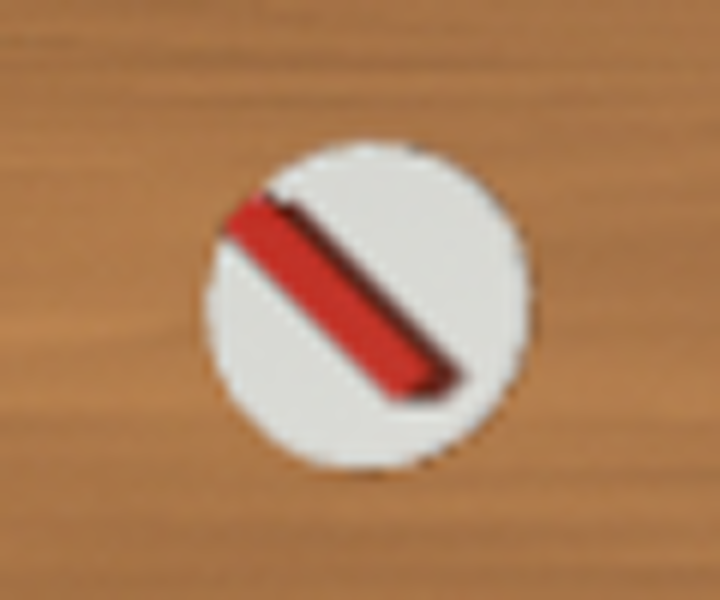

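Run:
```python
from h import *
from scipy.spatial.transform import Rotation as Ro
print(Ro.from_rotvec([-3.1195,-.35527,0]).as_matrix().round(3))
for n,pts in [("top0",{"W":[(229.7,190.4),(234.5,229.6)],"G":[(244.2,194.9),(219.9,225.9)],"R":[(251.2,205.1),(213.4,215.6)]}),("scene0",{"G":[(349.8,209.2),(314.5,229.2)],"R":[(311.4,218.4),(353,220.5)]})]:
    c=load(n)
    for k,p in pts.items():
        P=plane(c,p,.13); d=P[0]-P[1]; print(n,k,P[:,:2].mean(0).round(4),np.degrees(np.arctan2(d[1],d[0])).round(1),np.linalg.norm(d).round(3))
    hsv=cv2.cvtColor(c["frame"],cv2.COLOR_BGR2HSV); H,S,V=cv2.split(hsv)
    m=(H>100)&(H<135)&(S>70)
    for i,st,ce,mm in blobs(m,60):
        cn=max(cv2.findContours(mm.astype(np.uint8),cv2.RETR_EXTERNAL,cv2.CHAIN_APPROX_NONE)[0],key=len).reshape(-1,2)
        for z in (0,.03):
            C,r=circ(plane(c,cn,z)); print(n,"blue",ce.round(0),st[4],z,C.round(4),r.round(4))
```

```text
[[ 0.974  0.225 -0.   ]
 [ 0.225 -0.974  0.002]
 [ 0.    -0.002 -1.   ]]
top0 W [0.5667 0.0789] 7.2 0.12
top0 G [0.5654 0.0789] -38.0 0.119
top0 R [0.5654 0.0782] -74.8 0.119
top0 blue [348. 162.] 564 0 [ 0.7393 -0.2958] 0.044
top0 blue [348. 162.] 564 0.03 [ 0.733  -0.2912] 0.043
top0 blue [384. 183.] 572 0 [ 0.6675 -0.4141] 0.044
top0 blue [384. 183.] 572 0.03 [ 0.6627 -0.4071] 0.0431
top0 blue [328. 201.] 570 0 [ 0.6058 -0.2244] 0.0435
top0 blue [328. 201.] 570 0.03 [ 0.6022 -0.2213] 0.0426
top0 blue [282. 208.] 176 0 [ 0.584  -0.0703] 0.0474
top0 blue [282. 208.] 176 0.03 [ 0.5809 -0.0704] 0.0464
top0 blue [354. 240.] 583 0 [ 0.4766 -0.3087] 0.0435
top0 blue [354. 240.] 583 0.03 [ 0.4757 -0.3039] 0.0426
scene0 G [0.5639 0.0822] 141.7 0.122
scene0 R [0.5653 0.0819] -74.5 0.117
scene0 blue [49. 50.] 215 0 [ 0.061  -1.2971] 0.0461
scene0 blue [49. 50.] 215 0.03 [ 0.0896 -1.2616] 0.045
scene0 blue [224. 183.] 541 0 [ 0.4637 -0.3099] 0.0472
scene0 blue [224. 183.] 541 0.03 [ 0.4827 -0.2978] 0.0461
scene0 blue [169. 220.] 624 0 [ 0.6541 -0.4165] 0.0473
scene0 blue [169. 220.] 624 0.03 [ 0.6686 -0.4019] 0.0461
scene0 blue [232. 221.] 629 0 [ 0.592  -0.2261] 0.0469
scene0 blue [232. 221.] 629 0.03 [ 0.608  -0.2161] 0.0458
scene0 blue [280. 235.] 157 0 [ 0.5843 -0.068 ] 0.0475
scene0 blue [280. 235.] 157 0.03 [ 0.6004 -0.0617] 0.0464
scene0 blue [193. 250.] 678 0 [ 0.7251 -0.2984] 0.0462
scene0 blue [193. 250.] 678 0.03 [ 0.7379 -0.2866] 0.0451
```

Run:
```python
from h import *
c=load("wrist0"); p=cen(c); T=np.array([.13486,-.58408,.23157]); Rt=np.array([[.974,.225,0],[.225,-.974,0],[0,0,-1.]])
print(p,Rt.T@(p-T))
from scipy.spatial.transform import Rotation as Ro
```

```text
[ 0.19951817 -0.57030073  0.38356496] [ 0.06607739  0.00112708 -0.15199496]
```

Emit:
step_arm(targets=[{"tx": 38, "ty": -12}, {"tx": 38, "ty": -12}, {"tx": 38, "ty": -12}, {"tx": 38, "ty": -12}, {"tx": 38, "ty": -12}, {"tx": 38, "ty": -12}, {"tx": 38, "ty": -12}, {"tx": 38, "ty": -12}, {"tx": 38, "ty": -12}, {"tx": 38, "ty": -12}, {"tx": 38, "ty": -12}, {"tx": 38, "ty": -12}, {"tx": 38, "ty": -12}, {"tx": 36, "ty": -9}])

```text
schema error: expected keys tx, ty, tz, ax, ay, az, grip
```

Emit:
step_arm(targets=[{"az": -0.147, "grip": 105}, {"az": -0.147}, {"az": -0.147}, {"az": -0.147}, {"az": -0.147}, {"az": -0.147}, {"az": -0.147}, {"az": -0.147}, {"az": -0.147}, {"az": -0.147}, {}])

```text
schema error: expected keys tx, ty, tz, ax, ay, az, grip
```

Run:
```python
from plant import robot
from h import *
c=snap(robot,"wrist","w1"); print(cen(c),c["R"].round(3)); s=robot.read_state(); print({k:np.round(v,4) for k,v in s.items()})
from scipy.spatial.transform import Rotation as Ro
print(Ro.from_rotvec(s["orientation"]).as_matrix().round(4))
```

```text
[ 0.19952345 -0.57033712  0.38369465] [[ 0.224 -0.975 -0.   ]
 [-0.946 -0.217  0.243]
 [-0.236 -0.054 -0.97 ]]
{'t': np.float64(0.2), 'q': array([-1.4294,  0.1309,  1.4889, -0.    ,  1.523 , -0.0854]), 'dq': array([ 0.0013, -0.0021, -0.0029, -0.0007,  0.0002,  0.0001]), 'joint_torque': array([-3.00000e-04, -5.59753e+01, -4.91744e+01,  7.67000e-02,
        3.12000e-02, -1.00000e-04]), 'tool_pos': array([ 0.1349, -0.5843,  0.232 ]), 'orientation': array([-3.1202e+00, -3.5530e-01,  1.0000e-04]), 'force': array([ 0.1856, -0.2464, -0.6719]), 'wrist_torque': array([-0.0004, -0.0335,  0.0053]), 'opening': np.float64(0.0931)}
[[ 9.744e-01  2.248e-01 -2.000e-04]
 [ 2.248e-01 -9.744e-01  1.200e-03]
 [ 1.000e-04 -1.200e-03 -1.000e+00]]
```

View pics/w1.png

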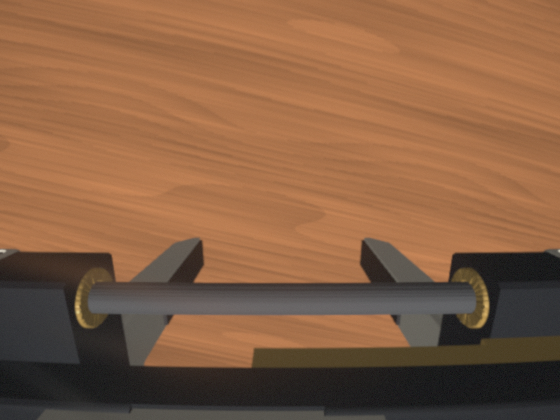

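Things that could be the dish, in top-view pixels: (348,162) y=-0.29, (384,183) y=-0.41, (328,201) y=-0.22, (354,240) y=-0.30. The painted ring is at (282,208). The one farthest left is (328,201), and the crop shows it is an open blue dish. The wrist picture shows bare counter and the fingers, because both moves were refused: every row needs all the keys.

Emit:
step_arm(targets=[{"tx": 38, "ty": -12, "tz": 0, "ax": 0, "ay": 0, "az": 0, "grip": 0}, {"tx": 38, "ty": -12, "tz": 0, "ax": 0, "ay": 0, "az": 0, "grip": 0}, {"tx": 38, "ty": -12, "tz": 0, "ax": 0, "ay": 0, "az": 0, "grip": 0}, {"tx": 38, "ty": -12, "tz": 0, "ax": 0, "ay": 0, "az": 0, "grip": 0}, {"tx": 38, "ty": -12, "tz": 0, "ax": 0, "ay": 0, "az": 0, "grip": 0}, {"tx": 38, "ty": -12, "tz": 0, "ax": 0, "ay": 0, "az": 0, "grip": 0}, {"tx": 38, "ty": -12, "tz": 0, "ax": 0, "ay": 0, "az": 0, "grip": 0}, {"tx": 38, "ty": -12, "tz": 0, "ax": 0, "ay": 0, "az": 0, "grip": 0}, {"tx": 38, "ty": -12, "tz": 0, "ax": 0, "ay": 0, "az": 0, "grip": 0}, {"tx": 38, "ty": -12, "tz": 0, "ax": 0, "ay": 0, "az": 0, "grip": 0}, {"tx": 38, "ty": -12, "tz": 0, "ax": 0, "ay": 0, "az": 0, "grip": 0}, {"tx": 38, "ty": -12, "tz": 0, "ax": 0, "ay": 0, "az": 0, "grip": 0}, {"tx": 38, "ty": -12, "tz": 0, "ax": 0, "ay": 0, "az": 0, "grip": 0}, {"tx": 36, "ty": -9, "tz": 0, "ax": 0, "ay": 0, "az": 0, "grip": 0}])

```text
t: 1.6
tool_pos: [0.6156, -0.3032, 0.2323]
orientation: [-3.121, -0.356, 0.0]
force: [1.2, -0.2, -0.0]
opening: 0.0929
```

Emit:
step_arm(targets=[{"tx": 0, "ty": 0, "tz": 0, "ax": 0, "ay": 0, "az": -0.147, "grip": 105}, {"tx": 0, "ty": 0, "tz": 0, "ax": 0, "ay": 0, "az": -0.147, "grip": 105}, {"tx": 0, "ty": 0, "tz": 0, "ax": 0, "ay": 0, "az": -0.147, "grip": 105}, {"tx": 0, "ty": 0, "tz": 0, "ax": 0, "ay": 0, "az": -0.147, "grip": 105}, {"tx": 0, "ty": 0, "tz": 0, "ax": 0, "ay": 0, "az": -0.147, "grip": 105}, {"tx": 0, "ty": 0, "tz": 0, "ax": 0, "ay": 0, "az": -0.147, "grip": 105}, {"tx": 0, "ty": 0, "tz": 0, "ax": 0, "ay": 0, "az": -0.147, "grip": 105}, {"tx": 0, "ty": 0, "tz": 0, "ax": 0, "ay": 0, "az": -0.147, "grip": 105}, {"tx": 0, "ty": 0, "tz": 0, "ax": 0, "ay": 0, "az": -0.147, "grip": 105}, {"tx": 0, "ty": 0, "tz": 0, "ax": 0, "ay": 0, "az": -0.147, "grip": 105}, {"tx": 0, "ty": 0, "tz": 0, "ax": 0, "ay": 0, "az": 0, "grip": 105}])

```text
t: 2.7
tool_pos: [0.6141, -0.3046, 0.2322]
orientation: [-2.074, -2.359, 0.0]
force: [-0.7, -0.0, -0.9]
opening: 0.0544
```

```bash
cat >> h.py <<'E'
from scipy.spatial.transform import Rotation as Ro
def st(robot):
    s=robot.read_state(); R=Ro.from_rotvec(s["orientation"]).as_matrix()
    print("t",round(float(s["t"]),2),"q",s["q"].round(3),"p",s["tool_pos"].round(4),"xang",np.degrees(np.arctan2(R[1,0],R[0,0])).round(2),"z",R[:,2].round(4),"F",s["force"].round(1),"M",s["wrist_torque"].round(2),"op",round(float(s["opening"]),4))
    return s,R
E
python3 - <<'E'
from plant import robot
from h import *
c=snap(robot,"wrist","w2"); s,R=st(robot)
E
```

```text
t 2.75 q [-0.535  0.363  1.218  0.     1.561 -0.658] p [ 0.6141 -0.3046  0.2323] xang 97.04 z [-5.e-04  3.e-04 -1.e+00] F [0.7 0.2 0.4] M [-0.05 -0.15 -0.01] op 0.0544
```

View pics/w2.png

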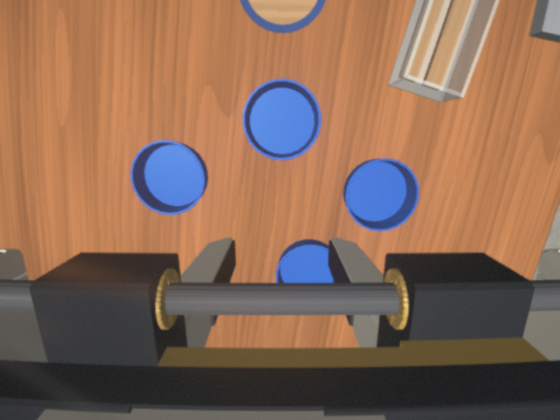

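Run:
```python
from h import *
c=load("w2"); hsv=cv2.cvtColor(c["frame"],cv2.COLOR_BGR2HSV); H,S,V=cv2.split(hsv)
m=(H>100)&(H<135)&(S>70)&(V>40)
for i,st_,ce,mm in blobs(m,300):
    cn=max(cv2.findContours(mm.astype(np.uint8),cv2.RETR_EXTERNAL,cv2.CHAIN_APPROX_NONE)[0],key=len).reshape(-1,2)
    C,r=circ(plane(c,cn,.03)); print(ce.round(0),C.round(4),r.round(4), circ(plane(c,cn,0.0)))
```

```text
[282.  18.] [ 0.5864 -0.0872] 0.0423 (array([ 0.58485791, -0.07431855]), np.float64(0.04589316772616577))
[282. 119.] [ 0.6028 -0.2228] 0.0438 (array([ 0.60265778, -0.22139995]), np.float64(0.0475498433282236))
[168. 177.] [ 0.4773 -0.3051] 0.0444 (array([ 0.46642342, -0.31067355]), np.float64(0.04818830304292119))
[381. 194.] [ 0.7328 -0.2931] 0.0444 (array([ 0.74357516, -0.29769564]), np.float64(0.04820824934234658))
[305. 264.] [ 0.6551 -0.3954] 0.0342 (array([ 0.65936006, -0.40859119]), np.float64(0.03709587489016507))
```

Emit:
step_arm(targets=[{"tx": 0, "ty": 0, "tz": 40, "ax": 0, "ay": 0, "az": 0, "grip": 105}, {"tx": 0, "ty": 0, "tz": 45, "ax": 0, "ay": 0, "az": 0, "grip": 105}, {"tx": 0, "ty": 0, "tz": 45, "ax": 0, "ay": 0, "az": 0, "grip": 105}, {"tx": 0, "ty": 0, "tz": 40, "ax": 0, "ay": 0, "az": 0, "grip": 105}, {"tx": 0, "ty": 0, "tz": 25, "ax": 0, "ay": 0, "az": 0, "grip": 105}, {"tx": 0, "ty": 0, "tz": 15, "ax": 0, "ay": 0, "az": 0, "grip": 105}, {"tx": 0, "ty": 0, "tz": 0, "ax": 0, "ay": 0, "az": 0, "grip": 105}, {"tx": 12, "ty": 0, "tz": 0, "ax": 0, "ay": 0, "az": 0, "grip": 105}, {"tx": 12, "ty": 0, "tz": 0, "ax": 0, "ay": 0, "az": 0, "grip": 105}, {"tx": 6, "ty": 0, "tz": 0, "ax": 0, "ay": 0, "az": 0, "grip": 105}, {"tx": 6, "ty": 0, "tz": 0, "ax": 0, "ay": 0, "az": 0, "grip": 105}, {"tx": 6, "ty": 0, "tz": 0, "ax": 0, "ay": 0, "az": 0, "grip": 105}, {"tx": 6, "ty": 0, "tz": 0, "ax": 0, "ay": 0, "az": 0, "grip": 105}, {"tx": 6, "ty": 0, "tz": 0, "ax": 0, "ay": 0, "az": 0, "grip": 105}, {"tx": 0, "ty": 0, "tz": 0, "ax": 0, "ay": 0, "az": 0, "grip": 105}])

```text
t: 4.25
tool_pos: [0.6077, -0.2505, 0.0229]
orientation: [2.076, 2.357, 0.001]
force: [0.6, -0.1, 0.2]
opening: 0.0549
```

Run:
```python
from plant import robot
from h import *
c=snap(robot,"wrist","w3"); s,R=st(robot)
```

```text
t 4.3 q [-0.469  0.461  1.49   0.     1.191 -0.596] p [ 0.6076 -0.2507  0.0227] xang 97.24 z [ 2.e-04  3.e-04 -1.e+00] F [ 0.5 -0.7  0. ] M [-0.06 -0.19 -0.06] op 0.0546
```

View pics/w3.png

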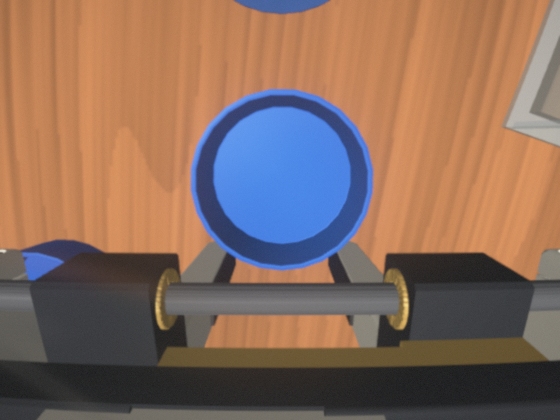

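```bash
cat >> h.py <<'E'
def dish(c,px):
    hsv=cv2.cvtColor(c["frame"],cv2.COLOR_BGR2HSV); H,S,V=cv2.split(hsv)
    m=(H>100)&(H<135)&(S>70)&(V>40); n,l,s,ce=cv2.connectedComponentsWithStats(m.astype(np.uint8))
    mm=(l==l[px[1],px[0]]).astype(np.uint8)
    cn=max(cv2.findContours(mm,cv2.RETR_EXTERNAL,cv2.CHAIN_APPROX_NONE)[0],key=len).reshape(-1,2)
    return circ(plane(c,cn,.03))
E
python3 - <<'E'
from h import *
c=load("w3"); C,r=dish(c,(282,178)); print(C,r)
p=np.array([-.126,.992]);v=C-[.6076,-.2507]; print(v@p, v@[.992,.126]); v=np.array([.584,-.069])-C; print(v@p, v@[.992,.126])
E
```

```text
[ 0.60170652 -0.20880337] 0.04415701019588511
0.04230403504167136 -0.0005673569719893744
0.14091596495832862 5.035697198930512e-05
```

Emit:
step_arm(targets=[{"tx": 5, "ty": 0, "tz": 0, "ax": 0, "ay": 0, "az": 0, "grip": 105}, {"tx": 10, "ty": 0, "tz": 0, "ax": 0, "ay": 0, "az": 0, "grip": 105}, {"tx": 12, "ty": 0, "tz": 0, "ax": 0, "ay": 0, "az": 0, "grip": 105}, {"tx": 12, "ty": 0, "tz": 0, "ax": 0, "ay": 0, "az": 0, "grip": 105}, {"tx": 12, "ty": 0, "tz": 0, "ax": 0, "ay": 0, "az": 0, "grip": 105}, {"tx": 12, "ty": 0, "tz": 0, "ax": 0, "ay": 0, "az": 0, "grip": 105}, {"tx": 12, "ty": 0, "tz": 0, "ax": 0, "ay": 0, "az": 0, "grip": 105}, {"tx": 12, "ty": 0, "tz": 0, "ax": 0, "ay": 0, "az": 0, "grip": 105}, {"tx": 10, "ty": 0, "tz": 0, "ax": 0, "ay": 0, "az": 0, "grip": 105}, {"tx": 8, "ty": 0, "tz": 0, "ax": 0, "ay": 0, "az": 0, "grip": 105}, {"tx": 6, "ty": 0, "tz": 0, "ax": 0, "ay": 0, "az": 0, "grip": 105}, {"tx": 5, "ty": 0, "tz": 0, "ax": 0, "ay": 0, "az": 0, "grip": 105}, {"tx": 4, "ty": 0, "tz": 0, "ax": 0, "ay": 0, "az": 0, "grip": 105}, {"tx": 3, "ty": 0, "tz": 0, "ax": 0, "ay": 0, "az": 0, "grip": 105}, {"tx": 2, "ty": 0, "tz": 0, "ax": 0, "ay": 0, "az": 0, "grip": 105}, {"tx": 0, "ty": 0, "tz": 0, "ax": 0, "ay": 0, "az": 0, "grip": 105}])

```text
t: 5.9
tool_pos: [0.5917, -0.1269, 0.0226]
orientation: [-2.077, -2.357, -0.0]
force: [0.0, -0.5, -0.5]
opening: 0.0548
```

Run:
```python
from plant import robot
from h import *
c=snap(robot,"wrist","w4"); s,R=st(robot)
C,r=dish(c,(282,178)); print(C,r)
p=np.array([-.126,.992]); v=np.array([.584,-.069])-C; print(v@p, v@[.992,.126])
```

```text
t 5.95 q [-0.296  0.337  1.651  0.     1.154 -0.422] p [ 0.5917 -0.127   0.0226] xang 97.22 z [-1.e-04  3.e-04 -1.e+00] F [ 0.1 -0.2 -0.3] M [-0.1  -0.14  0.  ] op 0.055
[ 0.58531635 -0.0816614 ] 0.04523549763204421
0.012725972589417529 0.00028951571387509983
```

View pics/w4.png

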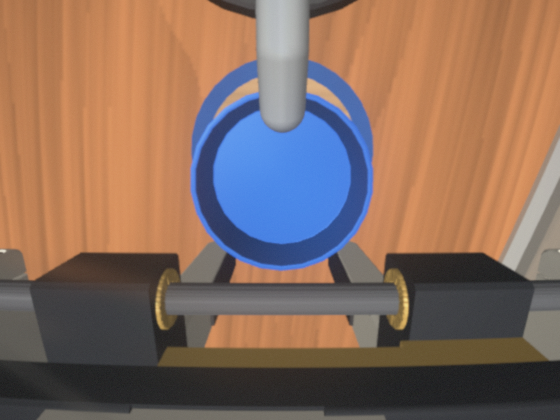

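Run:
```python
from h import *
c=load("w4"); p=np.array([-.126,.992])
T=np.array([.5917,-.127])
for px,z in [((282,58),0),((282,90),.03),((282,269),.03),((192,178),.03),((372,178),.03),((193,140),0),((372,140),0)]:
    P=plane(c,[px],z)[0][:2]; print(px,P.round(4),((P-T)@p).round(4),((P-T)@[.992,.126]).round(4))
v=np.array([.584,-.069])-T;print(v@p,v@[.992,.126])
```

```text
(282, 58) [ 0.578  -0.0214] 0.1064 -0.0003
(282, 90) [ 0.5805 -0.0418] 0.086 -0.0003
(282, 269) [ 0.5915 -0.1287] -0.0016 -0.0004
(192, 178) [ 0.5423 -0.0869] 0.046 -0.0439
(372, 178) [ 0.6287 -0.076 ] 0.0459 0.0431
(193, 140) [ 0.5333 -0.0704] 0.0635 -0.0508
(372, 140) [ 0.6341 -0.0577] 0.0634 0.0508
0.0585062 -0.0003304000000000404
```

Emit:
step_arm(targets=[{"tx": 3, "ty": 0, "tz": 0, "ax": 0, "ay": 0, "az": 0, "grip": 105}, {"tx": 4, "ty": 0, "tz": 0, "ax": 0, "ay": 0, "az": 0, "grip": 105}, {"tx": 3, "ty": 0, "tz": 0, "ax": 0, "ay": 0, "az": 0, "grip": 105}, {"tx": 2.5, "ty": 0, "tz": 0, "ax": 0, "ay": 0, "az": 0, "grip": 105}, {"tx": 1.5, "ty": 0, "tz": 0, "ax": 0, "ay": 0, "az": 0, "grip": 105}, {"tx": 0, "ty": 0, "tz": 0, "ax": 0, "ay": 0, "az": 0, "grip": 105}])

```text
t: 6.55
tool_pos: [0.5899, -0.1129, 0.0226]
orientation: [-2.077, -2.357, -0.0]
force: [0.0, -0.4, 1.0]
opening: 0.0549
```

Run:
```python
from plant import robot
from h import *
c=snap(robot,"wrist","w5"); s,R=st(robot); a=c["frame"][0:300,140:420]
t=snap(robot,"top","t5"); sc=snap(robot,"scene","s5")
b=cv2.resize(t["frame"][180:240,250:310],(300,300),interpolation=cv2.INTER_CUBIC)
d=cv2.resize(sc["frame"][205:265,250:310],(300,300),interpolation=cv2.INTER_CUBIC)
a=cv2.resize(a,(280,300)); cv2.imwrite("pics/m5.png",np.hstack([a[:,:200],b,d]))
```

```text
t 6.6 q [-0.275  0.326  1.664  0.     1.151 -0.401] p [ 0.59   -0.1129  0.0226] xang 97.23 z [-1.e-04  3.e-04 -1.e+00] F [-0.7  0.7 -0.4] M [-0.09 -0.09  0.06] op 0.0546
```

View pics/m5.png

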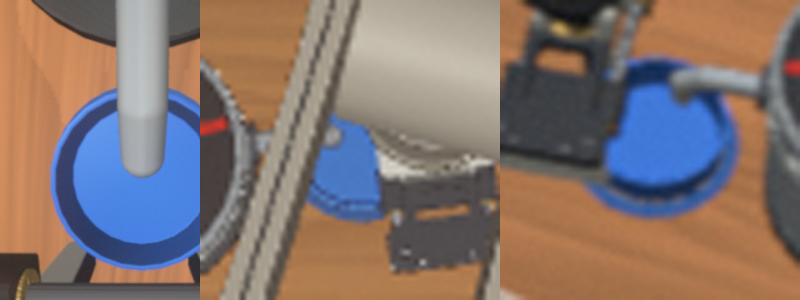

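View pics/w5.png

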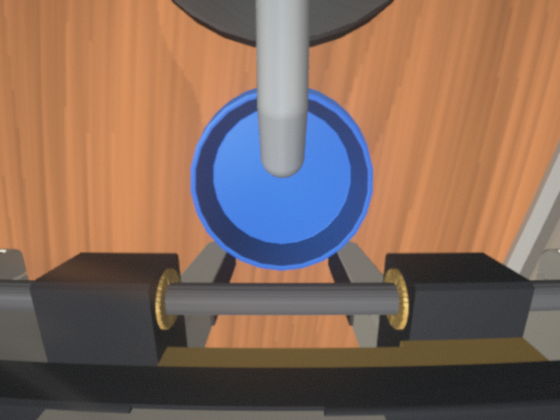

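Emit:
step_arm(targets=[{"tx": -10, "ty": 0, "tz": 0, "ax": 0, "ay": 0, "az": 0, "grip": 105}, {"tx": -20, "ty": 0, "tz": 0, "ax": 0, "ay": 0, "az": 0, "grip": 105}, {"tx": -20, "ty": 0, "tz": -5, "ax": 0, "ay": 0, "az": 0, "grip": 105}, {"tx": -10, "ty": 0, "tz": -25, "ax": 0, "ay": 0, "az": 0, "grip": 105}, {"tx": 0, "ty": 0, "tz": -40, "ax": 0, "ay": 0, "az": 0, "grip": 105}, {"tx": 0, "ty": 0, "tz": -45, "ax": 0, "ay": 0, "az": 0, "grip": 105}, {"tx": 0, "ty": 0, "tz": -45, "ax": 0, "ay": 0, "az": 0, "grip": 105}, {"tx": 0, "ty": 0, "tz": -40, "ax": 0, "ay": 0, "az": 0, "grip": 105}, {"tx": 0, "ty": 0, "tz": -20, "ax": 0, "ay": 0, "az": 0, "grip": 105}, {"tx": 0, "ty": 0, "tz": 0, "ax": 0, "ay": 0, "az": 0, "grip": 105}])

```text
t: 7.7
tool_pos: [0.5996, -0.1747, 0.2483]
orientation: [2.073, 2.35, 0.005]
force: [0.1, -0.3, 0.1]
opening: 0.055
```

Run:
```python
from plant import robot
from h import *
c=snap(robot,"wrist","w6"); s,R=st(robot)
t=snap(robot,"top","t6"); sc=snap(robot,"scene","s6")
crop(sc,"s6c",285,235,40,40,7)
```

```text
t 7.75 q [-0.365  0.184  1.406 -0.     1.547 -0.491] p [ 0.5986 -0.1741  0.2451] xang 97.17 z [ 0.004  -0.0016 -1.    ] F [-0.3 -0.9  0.1] M [-0.03 -0.14 -0.04] op 0.0551
```

View pics/w6.png

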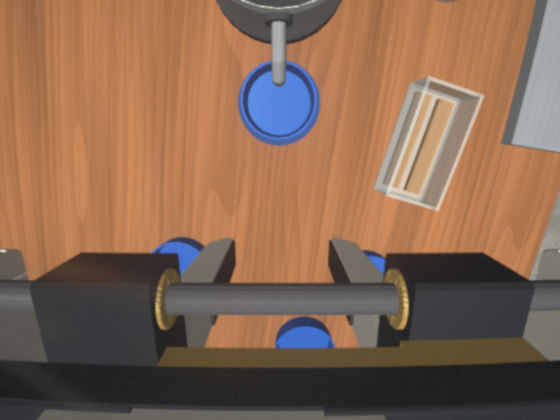

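View pics/s6c.png

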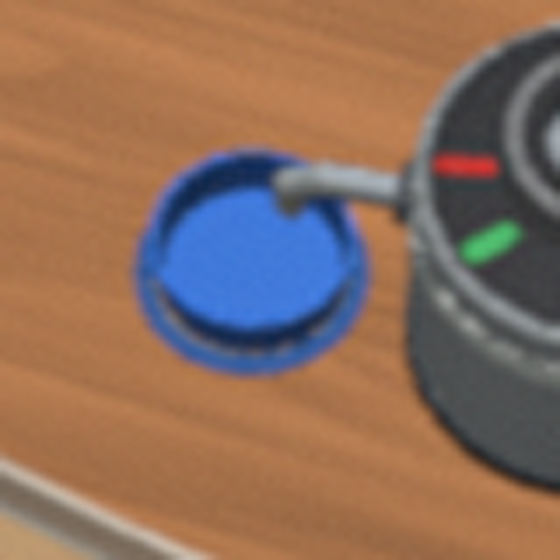

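Run:
```python
from h import *
for n,(u,v) in (("w6",(279,110)),("t6",(282,210))):
    c=load(n); crop(c,n+"c",u,v,50 if n=="w6" else 25,50 if n=="w6" else 25,8 if n=="w6" else 16)
    hsv=cv2.cvtColor(c["frame"],cv2.COLOR_BGR2HSV); H,S,V=cv2.split(hsv)
    m=((H>100)&(H<135)&(S>70)&(V>40)).astype(np.uint8); k,l,s,ce=cv2.connectedComponentsWithStats(m); mm=(l==l[v,u]).astype(np.uint8)
    cn=max(cv2.findContours(mm,cv2.RETR_EXTERNAL,cv2.CHAIN_APPROX_NONE)[0],key=len)
    hu=cv2.convexHull(cn).reshape(-1,2)
    P=plane(c,cn.reshape(-1,2),0); print(n,"outer z0",circ(P))
a=cv2.imread("pics/w6c.png")[:,:,:];b=cv2.imread("pics/t6c.png");a=cv2.resize(a,(400,400));b=cv2.resize(b,(400,400));cv2.imwrite("pics/m6.png",np.hstack([a,b]))
```

```text
w6 outer z0 (array([ 0.5846944 , -0.07427434]), np.float64(0.04837577093227417))
t6 outer z0 (array([ 0.64383715, -0.05579583]), np.float64(0.9730507228407175))
```

View pics/m6.png

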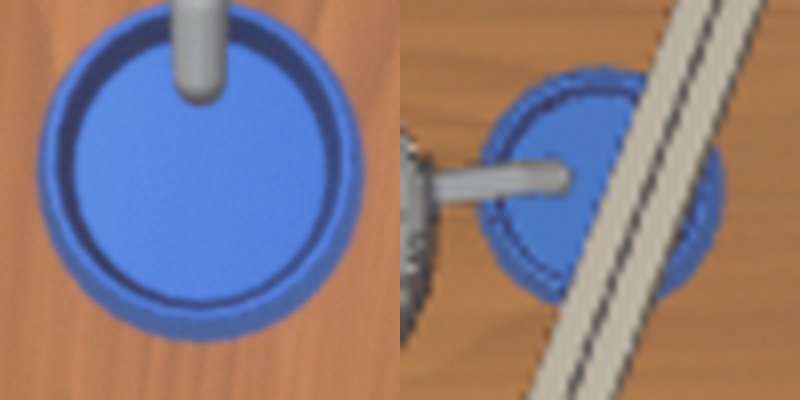

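Run:
```python
from h import *
c=load("w6"); p=np.array([-.126,.992])
q=lambda u,v,z: plane(c,[(229+u/4,60+v/4)],z)[0][:2]
n=q(201,342,0); f1=q(201,303,.003); f0=q(201,42,.003); fl=q(74,172,.003); fr=q(329,172,.003); rl=q(38,185,0);rr=q(363,185,0)
print("ring ctr",n+p*.052,"floor ctr",(f0+f1)/2,(fl+fr)/2,np.linalg.norm(fl-fr),np.linalg.norm(f0-f1), "ringw",(rl+rr)/2,np.linalg.norm(rl-rr))
r0=q(201,5,.03); print("rim far-45", r0-p*.045, )
```

```text
ring ctr [ 0.58490327 -0.07213071] floor ctr [ 0.58515708 -0.07252217] [ 0.58521755 -0.07150492] 0.07989584332813593 0.0783658401732615 ringw [ 0.58536245 -0.07512441] 0.10285555116111259
rim far-45 [ 0.58545463 -0.07354909]
```

Emit:
step_arm(targets=[{"tx": 30, "ty": 2, "tz": 0, "ax": 0, "ay": 0, "az": 0, "grip": 105}, {"tx": 42, "ty": 2, "tz": 0, "ax": 0, "ay": 0, "az": 0, "grip": 105}, {"tx": 42, "ty": 2, "tz": 0, "ax": 0, "ay": 0, "az": 0, "grip": 105}, {"tx": 42, "ty": 2, "tz": 0, "ax": 0, "ay": 0, "az": 0, "grip": 105}, {"tx": 42, "ty": 2, "tz": 0, "ax": 0, "ay": 0, "az": 0, "grip": 105}, {"tx": 42, "ty": 2, "tz": 0, "ax": 0, "ay": 0, "az": 0, "grip": 105}, {"tx": 42, "ty": 2, "tz": 0, "ax": 0, "ay": 0, "az": 0, "grip": 105}, {"tx": 42, "ty": 2, "tz": 0, "ax": 0, "ay": 0, "az": 0, "grip": 105}, {"tx": 42, "ty": 2, "tz": 0, "ax": 0, "ay": 0, "az": 0, "grip": 105}, {"tx": 42, "ty": 2, "tz": 0, "ax": 0, "ay": 0, "az": 0, "grip": 105}, {"tx": 42, "ty": 2, "tz": 0, "ax": 0, "ay": 0, "az": 0, "grip": 105}, {"tx": 42, "ty": 2, "tz": 0, "ax": 0, "ay": 0, "az": 0, "grip": 105}, {"tx": 42, "ty": 2, "tz": 0, "ax": 0, "ay": 0, "az": 0, "grip": 105}, {"tx": 37, "ty": 1, "tz": 0, "ax": 0, "ay": 0, "az": 0, "grip": 105}])

```text
t: 9.25
tool_pos: [0.5513, 0.3984, 0.2395]
orientation: [-2.076, -2.356, 0.006]
force: [1.0, 0.1, -0.5]
opening: 0.055
```

Emit:
step_arm(targets=[{"tx": 0, "ty": 0, "tz": 0, "ax": 0, "ay": 0, "az": -0.149, "grip": 0}, {"tx": 0, "ty": 0, "tz": 0, "ax": 0, "ay": 0, "az": -0.149, "grip": 0}, {"tx": 0, "ty": 0, "tz": 0, "ax": 0, "ay": 0, "az": -0.149, "grip": 0}, {"tx": 0, "ty": 0, "tz": 0, "ax": 0, "ay": 0, "az": -0.149, "grip": 0}, {"tx": 0, "ty": 0, "tz": 0, "ax": 0, "ay": 0, "az": -0.149, "grip": 0}, {"tx": 0, "ty": 0, "tz": 0, "ax": 0, "ay": 0, "az": -0.149, "grip": 0}, {"tx": 0, "ty": 0, "tz": 0, "ax": 0, "ay": 0, "az": -0.149, "grip": 0}, {"tx": 0, "ty": 0, "tz": 0, "ax": 0, "ay": 0, "az": -0.149, "grip": 0}, {"tx": 0, "ty": 0, "tz": 0, "ax": 0, "ay": 0, "az": -0.149, "grip": 0}, {"tx": 0, "ty": 0, "tz": 0, "ax": 0, "ay": 0, "az": -0.149, "grip": 0}, {"tx": 0, "ty": 0, "tz": 0, "ax": 0, "ay": 0, "az": -0.149, "grip": 0}, {"tx": 0, "ty": 0, "tz": 0, "ax": 0, "ay": 0, "az": -0.149, "grip": 0}, {"tx": 0, "ty": 0, "tz": 0, "ax": 0, "ay": 0, "az": -0.149, "grip": 0}, {"tx": 0, "ty": 0, "tz": 0, "ax": 0, "ay": 0, "az": -0.149, "grip": 0}, {"tx": 0, "ty": 0, "tz": 0, "ax": 0, "ay": 0, "az": -0.149, "grip": 0}, {"tx": 0, "ty": 0, "tz": 0, "ax": 0, "ay": 0, "az": 0, "grip": 0}])

```text
t: 10.85
tool_pos: [0.5518, 0.3964, 0.2398]
orientation: [1.211, -2.894, 0.001]
force: [0.0, -0.5, -0.2]
opening: 0.0929
```

Run:
```python
from plant import robot
from h import *
c=snap(robot,"wrist","w7"); s,R=st(robot)
hsv=cv2.cvtColor(c["frame"],cv2.COLOR_BGR2HSV); H,S,V=cv2.split(hsv)
m=((H<5)|(H>172))&(S>190)&(V>60)
for i,s_,ce,mm in blobs(m,100): print(s_,ce, cv2.minAreaRect(np.argwhere(mm)[:,::-1].astype(np.float32)))
```

```text
t 10.9 q [ 0.547  0.347  1.224 -0.     1.575 -1.81 ] p [0.552  0.3965 0.2402] xang -134.92 z [-0.0031 -0.0019 -1.    ] F [-0.6  1.  -0.3] M [ 0.07 -0.15 -0.03] op 0.0931
```

View pics/w7.png

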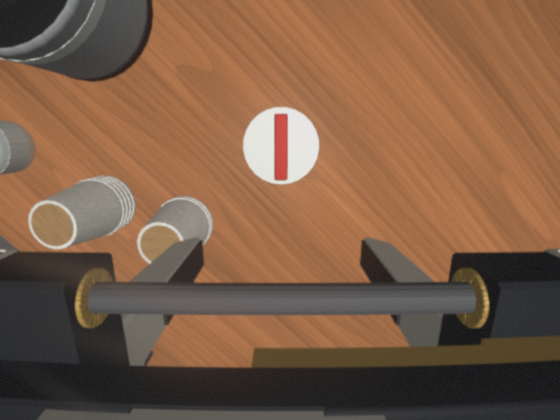

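```bash
cat >> h.py <<'E'
def lidmeas(c,s,R,zt=.077,zf=.04,seed=None):
    hsv=cv2.cvtColor(c["frame"],cv2.COLOR_BGR2HSV); H,S,V=cv2.split(hsv)
    m=((H<6)|(H>172))&(S>150)&(V>60)
    bl=[b for b in blobs(m,150)]
    for i,s_,ce,mm in bl: print("red",s_,ce.round(1))
    i,s_,ce,mm=max(bl,key=lambda b:b[1][4])
    cn=max(cv2.findContours(mm.astype(np.uint8),cv2.RETR_EXTERNAL,cv2.CHAIN_APPROX_NONE)[0],key=len).reshape(-1,2)
    P=plane(c,cn,zt)[:,:2].astype(np.float32); print("wing rect",cv2.minAreaRect(P*1000))
    n,l,st_,ce2=cv2.connectedComponentsWithStats((((S<60)&(V>150))|mm).astype(np.uint8))
    k=l[int(ce[1]),int(ce[0])]; 
    mm2=(l==k).astype(np.uint8); cn=max(cv2.findContours(mm2,cv2.RETR_EXTERNAL,cv2.CHAIN_APPROX_NONE)[0],key=len).reshape(-1,2)
    C,r=circ(plane(c,cn,zf)); print("flange",st_[k],C.round(4),r.round(4))
    pw=cv2.minAreaRect(P*1000)[0]
    for nm,X in (("wing",np.array([pw[0]/1000,pw[1]/1000,zt])),("flange",np.array([C[0],C[1],zf]))):
        print(nm,"in tool mm",((R.T@(X-s["tool_pos"]))*1000).round(1))
E
python3 - <<'E'
from plant import robot
from h import *
c=load("w7"); s,R=st(robot); lidmeas(c,s,R)
E
```

```text
t 10.9 q [ 0.547  0.347  1.224 -0.     1.575 -1.81 ] p [0.552  0.3965 0.2402] xang -134.92 z [-0.0031 -0.0019 -1.    ] F [-0.6  1.  -0.3] M [ 0.07 -0.15 -0.03] op 0.0931
red [276 115  11  64 645] [280.5 146.3]
wing rect ((512.6845092773438, 355.11212158203125), (63.5589599609375, 10.062965393066406), 45.118316650390625)
flange [276 115  11  64 645] [0.5135 0.3559] 0.0235
wing in tool mm [ 56.4  -1.5 163.4]
flange in tool mm [ 55.2  -1.6 200.4]
```

```bash
sed -i 's/n,l,st_,ce2=cv2.connectedComponentsWithStats((((S<60)&(V>150))|mm).astype(np.uint8))/n,l,st_,ce2=cv2.connectedComponentsWithStats(cv2.morphologyEx((((S<70)\&(V>140))|mm).astype(np.uint8),cv2.MORPH_CLOSE,np.ones((5,5),np.uint8)))/' h.py
python3 - <<'E'
from plant import robot
from h import *
c=load("w7"); s,R=st(robot); lidmeas(c,s,R)
h=cv2.cvtColor(c["frame"],cv2.COLOR_BGR2HSV); print(h[146,255:310:4])
E
```

```text
t 10.9 q [ 0.547  0.347  1.224 -0.     1.575 -1.81 ] p [0.552  0.3965 0.2402] xang -134.92 z [-0.0031 -0.0019 -1.    ] F [-0.6  1.  -0.3] M [ 0.07 -0.15 -0.03] op 0.0931
red [276 115  11  64 645] [280.5 146.3]
wing rect ((512.6845092773438, 355.11212158203125), (63.5589599609375, 10.062965393066406), 45.118316650390625)
flange [ 243  107   76   78 4708] [0.5131 0.3549] 0.0434
wing in tool mm [ 56.4  -1.5 163.4]
flange in tool mm [ 56.2  -2.  200.4]
[[ 26   8 229]
 [ 30   7 230]
 [ 30   7 229]
 [ 30   7 230]
 [ 30   8 230]
 [  2 140 179]
 [  1 161 200]
 [  2 161 204]
 [  4  74 194]
 [ 24   6 231]
 [ 20   7 232]
 [ 24   5 232]
 [ 24   6 231]
 [ 24   6 231]]
```

Emit:
step_arm(targets=[{"tx": 25, "ty": -1, "tz": 0, "ax": 0, "ay": 0, "az": 0, "grip": 110}, {"tx": 31, "ty": -0.7, "tz": 10, "ax": 0, "ay": 0, "az": 0, "grip": 110}, {"tx": 0, "ty": 0, "tz": 40, "ax": 0, "ay": 0, "az": 0, "grip": 110}, {"tx": 0, "ty": 0, "tz": 40, "ax": 0, "ay": 0, "az": 0, "grip": 110}, {"tx": 0, "ty": 0, "tz": 20, "ax": 0, "ay": 0, "az": 0, "grip": 110}, {"tx": 0, "ty": 0, "tz": 10, "ax": 0, "ay": 0, "az": 0, "grip": 110}, {"tx": 0, "ty": 0, "tz": 0, "ax": 0, "ay": 0, "az": 0, "grip": 110}])

```text
t: 11.6
tool_pos: [0.5132, 0.3554, 0.1204]
orientation: [1.204, -2.898, 0.001]
force: [0.2, 0.1, -0.1]
opening: 0.0532
```

Run:
```python
from plant import robot
from h import *
c=snap(robot,"wrist","w8"); s,R=st(robot); lidmeas(c,s,R)
```

```text
t 11.65 q [ 0.524  0.273  1.531  0.     1.339 -1.835] p [0.5142 0.356  0.1223] xang -134.84 z [-9.e-04 -5.e-04 -1.e+00] F [ 0.4 -0.2  1.1] M [ 0.07 -0.16  0.01] op 0.053
red [ 273  189   19   93 1596] [282.  235.3]
wing rect ((512.7782592773438, 354.7179870605469), (66.13776397705078, 12.763805389404297), 45.05789566040039)
flange [ 228  168  109  114 9014] [0.5139 0.3556] 0.044
wing in tool mm [ 1.9  0.1 45.4]
flange in tool mm [ 0.4 -0.  82.3]
```

View pics/w8.png

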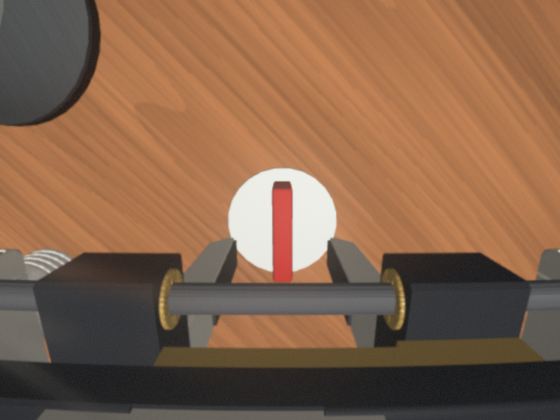

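The lid sits centred between the fingers: flange at (282,220), wing along column 282, matching the tool's axis within 1 mm. Next I go down and grip.

Emit:
step_arm(targets=[{"tx": 0.5, "ty": 0, "tz": 25, "ax": 0, "ay": 0, "az": 0, "grip": 110}, {"tx": 0, "ty": 0, "tz": 20, "ax": 0, "ay": 0, "az": 0, "grip": 110}, {"tx": 0, "ty": 0, "tz": 12, "ax": 0, "ay": 0, "az": 0, "grip": 110}, {"tx": 0, "ty": 0, "tz": 6, "ax": 0, "ay": 0, "az": 0, "grip": 110}, {"tx": 0, "ty": 0, "tz": 0, "ax": 0, "ay": 0, "az": 0, "grip": 110}, {"tx": 0, "ty": 0, "tz": 0, "ax": 0, "ay": 0, "az": 0, "grip": 110}])

```text
t: 12.25
tool_pos: [0.5148, 0.3563, 0.061]
orientation: [-1.208, 2.898, 0.0]
force: [-0.3, 0.4, 0.2]
opening: 0.0529
```

Run:
```python
from plant import robot
from h import *
s,R=st(robot)
```

```text
t 12.25 q [ 0.523  0.336  1.573 -0.     1.23  -1.837] p [0.5148 0.3563 0.061 ] xang -134.73 z [ 1.6e-03  9.0e-04 -1.0e+00] F [-0.3  0.4  0.2] M [ 0.09 -0.12  0.  ] op 0.0529
```

Emit:
step_arm(targets=[{"tx": 1.5, "ty": 0, "tz": 3, "ax": 0, "ay": 0, "az": 0, "grip": 110}, {"tx": 0, "ty": 0, "tz": 0, "ax": 0, "ay": 0, "az": 0, "grip": 110}, {"tx": 0, "ty": 0, "tz": 0, "ax": 0, "ay": 0, "az": 0, "grip": 200}, {"tx": 0, "ty": 0, "tz": 0, "ax": 0, "ay": 0, "az": 0, "grip": 255}, {"tx": 0, "ty": 0, "tz": 0, "ax": 0, "ay": 0, "az": 0, "grip": 255}, {"tx": 0, "ty": 0, "tz": 0, "ax": 0, "ay": 0, "az": 0, "grip": 255}, {"tx": 0, "ty": 0, "tz": 0, "ax": 0, "ay": 0, "az": 0, "grip": 255}, {"tx": 0, "ty": 0, "tz": 0, "ax": 0, "ay": 0, "az": 0, "grip": 255}], squeeze=40)

```text
t: 13.05
tool_pos: [0.5129, 0.3547, 0.0565]
orientation: [1.209, -2.899, -0.0]
force: [-0.2, 0.3, 2.0]
opening: 0.0138
```

Run:
```python
from plant import robot
from h import *
c=snap(robot,"wrist","w9"); s,R=st(robot); lidmeas(c,s,R)
```

```text
t 13.1 q [ 0.523  0.338  1.581  0.     1.223 -1.838] p [0.5128 0.3547 0.0565] xang -134.72 z [-2.e-04 -1.e-04 -1.e+00] F [-0.9  0.  -0.3] M [ 0.15 -0.11 -0.03] op 0.0139
red [ 268  215   28   68 1867] [281.7 248.9]
red [269 316  26  25 644] [281.5 327.9]
wing rect ((501.64068603515625, 342.7008361816406), (33.20600128173828, 12.925954818725586), 45.23212432861328)
flange [ 209  180  146  103 8447] [0.5028 0.344 ] 0.032
wing in tool mm [ 16.4  -0.5 -20.5]
flange in tool mm [14.7 -0.4 16.5]
```

View pics/w9.png

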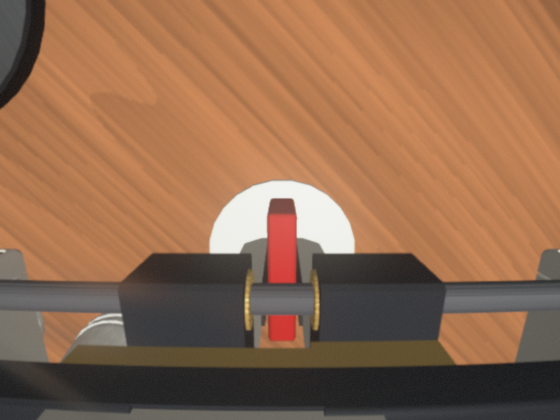

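Run:
```python
from plant import robot
from h import *
c=load("w9"); s,R=st(robot)
f=c["frame"]; print([tuple(f[r,282]) for r in range(176,186)],[(r,tuple(int(x) for x in f[r,282])) for r in range(196,222,1)],[(r,tuple(int(x) for x in f[r,282])) for r in range(330,346,1)])
for px,z in [((282,180.5),.04),((282,181),.034),((282,215.5),.077),((282,339.5),.077),((210,240),.04),((354,240),.04)]:
    X=plane(c,[px],z)[0]; print(px,((R.T@(X-s["tool_pos"]))*1000).round(1))
hsv=cv2.cvtColor(f,cv2.COLOR_BGR2HSV); H,S,V=cv2.split(hsv)
m=((S<70)&(V>140)).astype(np.uint8); n,l,sst,ce=cv2.connectedComponentsWithStats(m); k=l[190,282]; mm=(l==k).astype(np.uint8)
cn=max(cv2.findContours(mm,cv2.RETR_EXTERNAL,cv2.CHAIN_APPROX_NONE)[0],key=len).reshape(-1,2)
cn=cn[(cn[:,1]<236)&((cn[:,0]<262)|(cn[:,0]>302)|(cn[:,1]<190))]
# keep outermost upper arc
P=plane(c,cn,.04); C,r=circ(P); 
for _ in range(3):
    d=np.abs(np.linalg.norm(P[:,:2]-C,axis=1)-r); P=P[d<.003]; C,r=circ(P)
X=np.array([C[0],C[1],.04]); print(C,r,len(P),((R.T@(X-s["tool_pos"]))*1000).round(1))
```

```text
t 13.1 q [ 0.523  0.338  1.581  0.     1.223 -1.838] p [0.5128 0.3547 0.0565] xang -134.72 z [-2.e-04 -1.e-04 -1.e+00] F [-0.9  0.  -0.3] M [ 0.15 -0.11 -0.03] op 0.0139
[(np.uint8(97), np.uint8(141), np.uint8(203)), (np.uint8(103), np.uint8(146), np.uint8(208)), (np.uint8(102), np.uint8(143), np.uint8(202)), (np.uint8(115), np.uint8(142), np.uint8(183)), (np.uint8(157), np.uint8(171), np.uint8(180)), (np.uint8(215), np.uint8(221), np.uint8(222)), (np.uint8(234), np.uint8(239), np.uint8(239)), (np.uint8(238), np.uint8(242), np.uint8(242)), (np.uint8(237), np.uint8(242), np.uint8(242)), (np.uint8(238), np.uint8(242), np.uint8(242))] [(196, (237, 241, 241)), (197, (224, 231, 232)), (198, (142, 151, 169)), (199, (75, 83, 123)), (200, (72, 81, 122)), (201, (72, 79, 123)), (202, (70, 78, 122)), (203, (71, 78, 123)), (204, (71, 79, 123)), (205, (71, 77, 121)), (206, (72, 81, 124)), (207, (73, 81, 124)), (208, (72, 80, 124)), (209, (73, 81, 126)), (210, (71, 78, 124)), (211, (68, 78, 123)), (212, (72, 81, 129)), (213, (73, 81, 148)), (214, (77, 85, 177)), (215, (78, 86, 197)), (216, (78, 87, 207)), (217, (81, 87, 213)), (218, (80, 88, 216)), (219, (79, 87, 217)), (220, (80, 89, 218)), (221, (79, 87, 217))] [(330, (53, 58, 209)), (331, (50, 56, 206)), (332, (49, 55, 206)), (333, (52, 56, 207)), (334, (51, 57, 207)), (335, (50, 58, 208)), (336, (50, 56, 207)), (337, (48, 54, 205)), (338, (50, 56, 207)), (339, (53, 61, 201)), (340, (57, 77, 184)), (341, (71, 104, 177)), (342, (78, 118, 178)), (343, (80, 120, 178)), (344, (79, 119, 176)), (345, (81, 120, 177))]
(282, 180.5) [43.2 -0.2 16.5]
(282, 181) [42.1 -0.2 22.5]
(282, 215.5) [ 32.8  -0.2 -20.5]
(282, 339.5) [-32.5  -0.3 -20.5]
(210, 240) [  7.9 -42.9  16.5]
(354, 240) [ 7.8 42.4 16.5]
[0.51273106 0.35390206] 0.043071005644409875 174 [ 0.6 -0.5 16.5]
```

Emit:
step_arm(targets=[{"tx": 0, "ty": 0, "tz": -15, "ax": 0, "ay": 0, "az": 0, "grip": 255}, {"tx": 0, "ty": 0, "tz": -35, "ax": 0, "ay": 0, "az": 0, "grip": 255}, {"tx": 0, "ty": 0, "tz": -45, "ax": 0, "ay": 0, "az": 0, "grip": 255}, {"tx": 0, "ty": 0, "tz": -45, "ax": 0, "ay": 0, "az": 0, "grip": 255}, {"tx": 0, "ty": 0, "tz": -35, "ax": 0, "ay": 0, "az": 0, "grip": 255}, {"tx": 0, "ty": 0, "tz": -25, "ax": 0, "ay": 0, "az": 0, "grip": 255}, {"tx": 6, "ty": -17, "tz": 0, "ax": 0, "ay": 0, "az": 0, "grip": 255}, {"tx": 12.5, "ty": -35, "tz": 0, "ax": 0, "ay": 0, "az": 0, "grip": 255}, {"tx": 12.5, "ty": -35, "tz": 0, "ax": 0, "ay": 0, "az": 0, "grip": 255}, {"tx": 12.5, "ty": -35, "tz": 0, "ax": 0, "ay": 0, "az": 0, "grip": 255}, {"tx": 12.5, "ty": -35, "tz": 0, "ax": 0, "ay": 0, "az": 0, "grip": 255}, {"tx": 12.5, "ty": -35, "tz": 0, "ax": 0, "ay": 0, "az": 0, "grip": 255}, {"tx": 12.5, "ty": -35, "tz": 0, "ax": 0, "ay": 0, "az": 0, "grip": 255}, {"tx": 12.5, "ty": -35, "tz": 0, "ax": 0, "ay": 0, "az": 0, "grip": 255}, {"tx": 6, "ty": -15, "tz": 0, "ax": 0, "ay": 0, "az": 0, "grip": 255}, {"tx": 0, "ty": 0, "tz": 0, "ax": 0, "ay": 0, "az": 0, "grip": 255}])

```text
t: 14.7
tool_pos: [0.6398, 0.0859, 0.2552]
orientation: [1.203, -2.9, -0.0]
force: [-0.4, -0.1, -1.7]
opening: 0.0136
```

Emit:
step_arm(targets=[{"tx": 0, "ty": 0, "tz": 0, "ax": 0, "ay": 0, "az": 0.13, "grip": 255}, {"tx": 0, "ty": 0, "tz": 0, "ax": 0, "ay": 0, "az": 0.14, "grip": 255}, {"tx": 0, "ty": 0, "tz": 0, "ax": 0, "ay": 0, "az": 0.14, "grip": 255}, {"tx": 0, "ty": 0, "tz": 0, "ax": 0, "ay": 0, "az": 0.14, "grip": 255}, {"tx": 0, "ty": 0, "tz": 0, "ax": 0, "ay": 0, "az": 0.115, "grip": 255}, {"tx": 0, "ty": 0, "tz": 0, "ax": 0, "ay": 0, "az": 0, "grip": 255}, {"tx": 0, "ty": 0, "tz": 0, "ax": 0, "ay": 0, "az": 0, "grip": 255}])

```text
t: 15.4
tool_pos: [0.6392, 0.0898, 0.2563]
orientation: [0.203, -3.134, -0.0]
force: [0.1, -0.4, -2.0]
opening: 0.0141
```

Run:
```python
from plant import robot
from h import *
c=snap(robot,"wrist","w10"); s,R=st(robot)
```

```text
t 15.45 q [ 0.06   0.246  1.315  0.     1.581 -1.64 ] p [0.6394 0.0897 0.2563] xang -172.6 z [-6.e-04  1.e-04 -1.e+00] F [ 0.7 -0.5 -1.5] M [ 0.13 -0.12 -0.03] op 0.0137
```

View pics/w10.png

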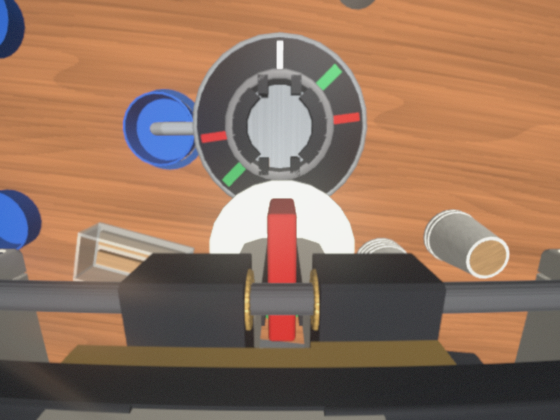

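Run:
```python
from plant import robot
from h import *
c=load("w10"); s,R=st(robot); crop(c,"w10c",280,120,100,88,4)
tool=lambda X:((R.T@(X-s["tool_pos"]))*1000).round(1)
hsv=cv2.cvtColor(c["frame"],cv2.COLOR_BGR2HSV); H,S,V=cv2.split(hsv)
for nm,m in (("green",(H>45)&(H<80)&(S>120)),("red",((H<6)|(H>172))&(S>150)&(V>60)),("white",(S<40)&(V>170))):
    L=[]
    for i,s_,ce,mm in blobs(m,25):
        if s_[1]>190 or abs(ce[0]-280)>90 or s_[4]>400: continue
        P=plane(c,[ce],.13)[0]; L.append(P); print(nm,s_,ce.round(1),P.round(4),tool(P))
    if len(L)==2:
        d=L[1]-L[0]; print("  mid",((L[0]+L[1])/2).round(4),tool((L[0]+L[1])/2),np.degrees(np.arctan2(d[1],d[0])).round(2),np.linalg.norm(d))
```

```text
t 15.45 q [ 0.06   0.246  1.315  0.     1.581 -1.64 ] p [0.6394 0.0897 0.2563] xang -172.6 z [-6.e-04  1.e-04 -1.e+00] F [ 0.7 -0.5 -1.5] M [ 0.13 -0.12 -0.03] op 0.0137
green [224 164  20  19 162] [233.6 173.4] [0.612  0.0404 0.13  ] [ 33.4 -45.3 126.3]
red [334 113  25  11 198] [346.2 117.9] [0.5499 0.1351 0.13  ] [ 82.8  56.5 126.4]
red [201 132  25  10 191] [213.  136.5] [0.5811 0.0189 0.13  ] [ 66.8 -62.8 126.4]
  mid [0.5655 0.077  0.13  ] [ 74.8  -3.1 126.4] -74.94 0.12033349995458738
white [268  40  30  35 254] [280.5  59.9] [0.5099 0.071  0.13  ] [130.7  -1.9 126.4]
white [302  76  24  25  98] [313.1  85.5] [0.5268 0.1018 0.13  ] [110.   26.5 126.4]
  mid [0.5183 0.0864 0.13  ] [120.4  12.3 126.4] 61.17 0.03514773846430984
```

View pics/w10c.png

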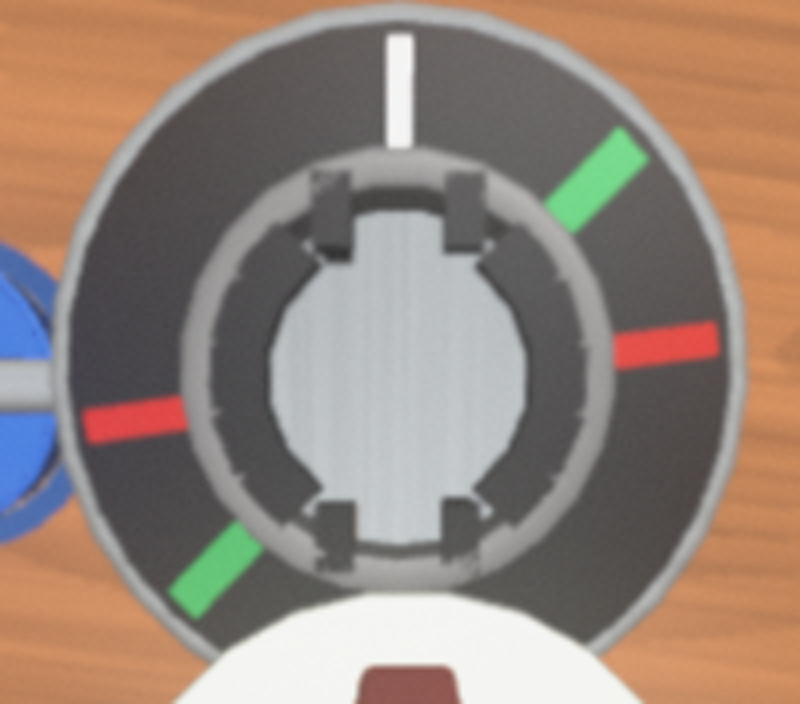

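Run:
```python
from plant import robot
from h import *
c=load("w10"); s,R=st(robot)
tool=lambda X:((R.T@(X-s["tool_pos"]))*1000).round(1)
def q(u,v,z): return tool(plane(c,[(180+(u+.5)/4-.5,32+(v+.5)/4-.5)],z)[0])
for nm,u,v,z in [("neckL",182,368,.16),("neckR",613,368,.16),("neckTop",398,147,.16),("neckBot",398,592,.16),("gapTL",352,215,.16),("gapTR",445,215,.16),("gapBL",354,520,.16),("gapBR",442,520,.16),("gapBL",354,530,.148),("gapBR",442,530,.148),("topfar",398,5,.13),("L",55,368,.13),("R",745,345,.13),("white",400,35,.13),("whitelo",400,147,.13),
 ("lipL",211,370,.16),("lipR",588,370,.16),("floorL",270,375,.148),("floorR",527,375,.148),("green tip1",640,143,.13),("gr2",185,602,.13)]:
    print(nm,q(u,v,z))
# outer canister circle & neck circle via color
f=c["frame"]; hsv=cv2.cvtColor(f,cv2.COLOR_BGR2HSV); H,S,V=cv2.split(hsv)
m=(S<75).astype(np.uint8); n,l,st_,ce=cv2.connectedComponentsWithStats(m); k=l[70,250]; mm=cv2.morphologyEx((l==k).astype(np.uint8),cv2.MORPH_CLOSE,np.ones((9,9),np.uint8))
cn=max(cv2.findContours(mm,cv2.RETR_EXTERNAL,cv2.CHAIN_APPROX_NONE)[0],key=len).reshape(-1,2); cn=cn[(cn[:,1]<170)]
P=plane(c,cn,.13); C,r=circ(P)
for _ in range(6):
    P=P[np.abs(np.linalg.norm(P[:,:2]-C,axis=1)-r)<.004]; C,r=circ(P)
print("can",C,r,len(P),tool(np.array([*C,.13])))
```

```text
t 15.45 q [ 0.06   0.246  1.315  0.     1.581 -1.64 ] p [0.6394 0.0897 0.2563] xang -172.6 z [-6.e-04  1.e-04 -1.e+00] F [ 0.7 -0.5 -1.5] M [ 0.13 -0.12 -0.03] op 0.0137
neckL [ 76.8 -45.9  96.4]
neckR [76.7 39.9 96.4]
neckTop [117.9  -2.8  96.4]
neckBot [31.8 -3.  96.4]
gapTL [105.5 -11.7  96.4]
gapTR [105.5   6.3  96.4]
gapBL [ 46.7 -11.9  96.4]
gapBR [46.6  6.  96.4]
gapBL [ 43.5 -12.5 108.4]
gapBR [ 43.5   6.4 108.4]
topfar [152.2  -3.  126.4]
L [ 78.1 -79.9 126.4]
R [ 83.   74.1 126.4]
white [146.3  -2.6 126.4]
whitelo [123.9  -2.6 126.4]
lipL [ 76.4 -40.1  96.4]
lipR [76.3 34.9 96.4]
floorL [ 75.8 -29.7 108.4]
floorR [ 75.7  23.9 108.4]
green tip1 [124.9  49.  126.4]
gr2 [ 25.3 -52.9 126.3]
can [0.58124636 0.0597893 ] 0.09198583801432846 109 [ 61.4 -22.2 126.4]
```

Neck is at crop centre (398,370), i.e. 74.9 mm ahead and 2.9 mm to the −y side in tool axes. The lid is still straight in the grip. Now I move over the neck.

Emit:
step_arm(targets=[{"tx": 15, "ty": -0.6, "tz": 0, "ax": 0, "ay": 0, "az": 0.006, "grip": 255}, {"tx": 25, "ty": -1, "tz": 0, "ax": 0, "ay": 0, "az": 0, "grip": 255}, {"tx": 20, "ty": -1, "tz": 0, "ax": 0, "ay": 0, "az": 0, "grip": 255}, {"tx": 15, "ty": 0, "tz": 0, "ax": 0, "ay": 0, "az": 0, "grip": 255}, {"tx": 0, "ty": 0, "tz": 10, "ax": 0, "ay": 0, "az": 0, "grip": 255}, {"tx": 0, "ty": 0, "tz": 15, "ax": 0, "ay": 0, "az": 0, "grip": 255}, {"tx": 0, "ty": 0, "tz": 8, "ax": 0, "ay": 0, "az": 0, "grip": 255}, {"tx": 0, "ty": 0, "tz": 2, "ax": 0, "ay": 0, "az": 0, "grip": 255}, {"tx": 0, "ty": 0, "tz": 0, "ax": 0, "ay": 0, "az": 0, "grip": 255}, {"tx": 0, "ty": 0, "tz": 0, "ax": 0, "ay": 0, "az": 0, "grip": 255}])

```text
t: 16.45
tool_pos: [0.566, 0.0775, 0.2217]
orientation: [-0.187, 3.136, 0.0]
force: [0.0, 0.5, -1.8]
opening: 0.0134
```

Run:
```python
from plant import robot
from h import *
s,R=st(robot); c=snap(robot,"scene","s11"); crop(c,"s11c",330,205,50,45,8)
p=s["tool_pos"]; print("shift to (.5653,.0774) in tool mm",(R.T@(np.array([.5653,.0774,p[2]])-p)*1000).round(2))
```

```text
t 16.45 q [ 0.046  0.058  1.585  0.     1.498 -1.644] p [0.566  0.0775 0.2217] xang -173.16 z [ 1.e-04  0.e+00 -1.e+00] F [ 0.   0.5 -1.8] M [ 0.04 -0.15  0.05] op 0.0134
shift to (.5653,.0774) in tool mm [ 0.69 -0.06 -0.  ]
```

View pics/s11c.png

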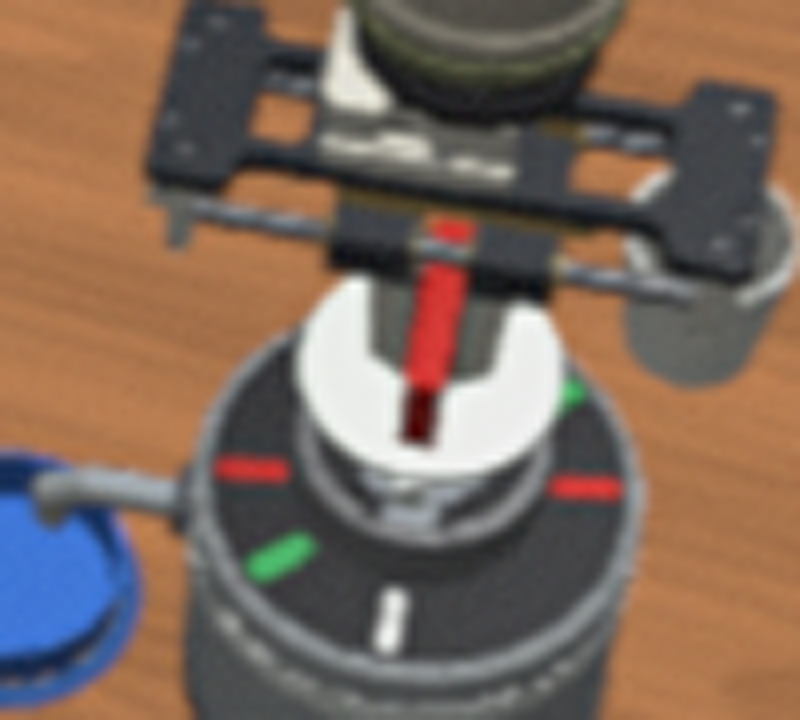

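The scene crop shows the lid just above the neck, with its wing (430,400) in line with the white mark (392,620).

Emit:
step_arm(targets=[{"tx": 0.6, "ty": 0, "tz": 0, "ax": 0, "ay": 0, "az": 0, "grip": 255}, {"tx": 0, "ty": 0, "tz": 2, "ax": 0, "ay": 0, "az": 0, "grip": 255}, {"tx": 0, "ty": 0, "tz": 2, "ax": 0, "ay": 0, "az": 0, "grip": 255}, {"tx": 0, "ty": 0, "tz": 2, "ax": 0, "ay": 0, "az": 0, "grip": 255}, {"tx": 0, "ty": 0, "tz": 2, "ax": 0, "ay": 0, "az": 0, "grip": 255}, {"tx": 0, "ty": 0, "tz": 0, "ax": 0, "ay": 0, "az": 0, "grip": 255}])

```text
t: 17.1
tool_pos: [0.5647, 0.0774, 0.2131]
orientation: [0.187, -3.135, -0.0]
force: [0.1, 0.2, -3.3]
opening: 0.0134
```

Run:
```python
from plant import robot
from h import *
s,R=st(robot)
```

```text
t 17.1 q [ 0.046  0.06   1.599  0.     1.484 -1.644] p [0.5647 0.0774 0.2131] xang -173.17 z [-8.e-04  0.e+00 -1.e+00] F [ 0.1  0.2 -3.3] M [ 0.03 -0.17  0.06] op 0.0134
```

Emit:
step_arm(targets=[{"tx": 0, "ty": 0, "tz": 2.5, "ax": 0, "ay": 0, "az": 0, "grip": 255}, {"tx": 0, "ty": 0, "tz": 2.5, "ax": 0, "ay": 0, "az": 0, "grip": 255}, {"tx": 0, "ty": 0, "tz": 2.5, "ax": 0, "ay": 0, "az": 0, "grip": 255}, {"tx": 0, "ty": 0, "tz": 2.5, "ax": 0, "ay": 0, "az": 0, "grip": 255}, {"tx": 0, "ty": 0, "tz": 0, "ax": 0, "ay": 0, "az": 0, "grip": 255}])

```text
t: 17.6
tool_pos: [0.5647, 0.0774, 0.203]
orientation: [0.187, -3.135, -0.0]
force: [-0.1, 0.1, -2.1]
opening: 0.0135
```

Emit:
step_arm(targets=[{"tx": 0, "ty": 0, "tz": 2.5, "ax": 0, "ay": 0, "az": 0, "grip": 255}, {"tx": 0, "ty": 0, "tz": 2.5, "ax": 0, "ay": 0, "az": 0, "grip": 255}, {"tx": 0, "ty": 0, "tz": 2.5, "ax": 0, "ay": 0, "az": 0, "grip": 255}, {"tx": 0, "ty": 0, "tz": 2, "ax": 0, "ay": 0, "az": 0, "grip": 255}, {"tx": 0, "ty": 0, "tz": 0, "ax": 0, "ay": 0, "az": 0, "grip": 255}])

```text
t: 18.1
tool_pos: [0.5648, 0.0774, 0.1936]
orientation: [0.187, -3.135, -0.0]
force: [-0.1, -0.3, -2.7]
opening: 0.0135
```

Run:
```python
from plant import robot
from h import *
s,R=st(robot)
```

```text
t 18.1 q [ 0.046  0.072  1.622  0.     1.448 -1.644] p [0.5648 0.0774 0.1936] xang -173.17 z [-8.e-04 -0.e+00 -1.e+00] F [-0.1 -0.3 -2.7] M [ 0.04 -0.11 -0.01] op 0.0135
```

Emit:
step_arm(targets=[{"tx": 0, "ty": 0, "tz": 2, "ax": 0, "ay": 0, "az": 0, "grip": 255}, {"tx": 0, "ty": 0, "tz": 2, "ax": 0, "ay": 0, "az": 0, "grip": 255}, {"tx": 0, "ty": 0, "tz": 1.5, "ax": 0, "ay": 0, "az": 0, "grip": 255}, {"tx": 0, "ty": 0, "tz": 0, "ax": 0, "ay": 0, "az": 0, "grip": 255}])

```text
t: 18.5
tool_pos: [0.5648, 0.0774, 0.1883]
orientation: [0.187, -3.135, 0.0]
force: [0.3, 0.2, -3.3]
opening: 0.0136
```

Run:
```python
from plant import robot
from h import *
s,R=st(robot)
```

```text
t 18.5 q [ 0.046  0.075  1.629 -0.     1.438 -1.644] p [0.5648 0.0774 0.1883] xang -173.17 z [-6.e-04 -0.e+00 -1.e+00] F [ 0.3  0.2 -3.3] M [ 0.06 -0.15  0.03] op 0.0136
```

Emit:
step_arm(targets=[{"tx": 0, "ty": 0, "tz": 1, "ax": 0, "ay": 0, "az": 0, "grip": 255}, {"tx": 0, "ty": 0, "tz": 0.8, "ax": 0, "ay": 0, "az": 0, "grip": 255}, {"tx": 0, "ty": 0, "tz": 0, "ax": 0, "ay": 0, "az": 0, "grip": 255}])

```text
t: 18.8
tool_pos: [0.565, 0.0774, 0.1867]
orientation: [0.187, -3.136, -0.0]
force: [-0.5, -0.5, -1.5]
opening: 0.0136
```

Run:
```python
from plant import robot
from h import *
s,R=st(robot)
```

```text
t 18.8 q [ 0.046  0.076  1.631  0.     1.435 -1.644] p [0.565  0.0774 0.1867] xang -173.17 z [-1.e-04  0.e+00 -1.e+00] F [-0.5 -0.5 -1.5] M [ 0.08 -0.2   0.01] op 0.0136
```

Emit:
step_arm(targets=[{"tx": 0, "ty": 0, "tz": 0.6, "ax": 0, "ay": 0, "az": 0, "grip": 255}, {"tx": 0, "ty": 0, "tz": 0, "ax": 0, "ay": 0, "az": 0, "grip": 255}, {"tx": 0, "ty": 0, "tz": 0, "ax": 0, "ay": 0, "az": 0, "grip": 255}])

```text
t: 19.1
tool_pos: [0.5651, 0.0775, 0.1865]
orientation: [-0.187, 3.136, -0.0]
force: [0.4, -0.1, -0.7]
opening: 0.0135
```

Run:
```python
from plant import robot
from h import *
s,R=st(robot); c=snap(robot,"scene","s12"); crop(c,"s12c",330,205,50,45,8)
```

```text
t 19.1 q [ 0.046  0.076  1.631  0.     1.434 -1.644] p [0.5651 0.0775 0.1865] xang -173.17 z [ 4.e-04  0.e+00 -1.e+00] F [ 0.4 -0.1 -0.7] M [ 0.05 -0.11 -0.01] op 0.0135
```

View pics/s12c.png

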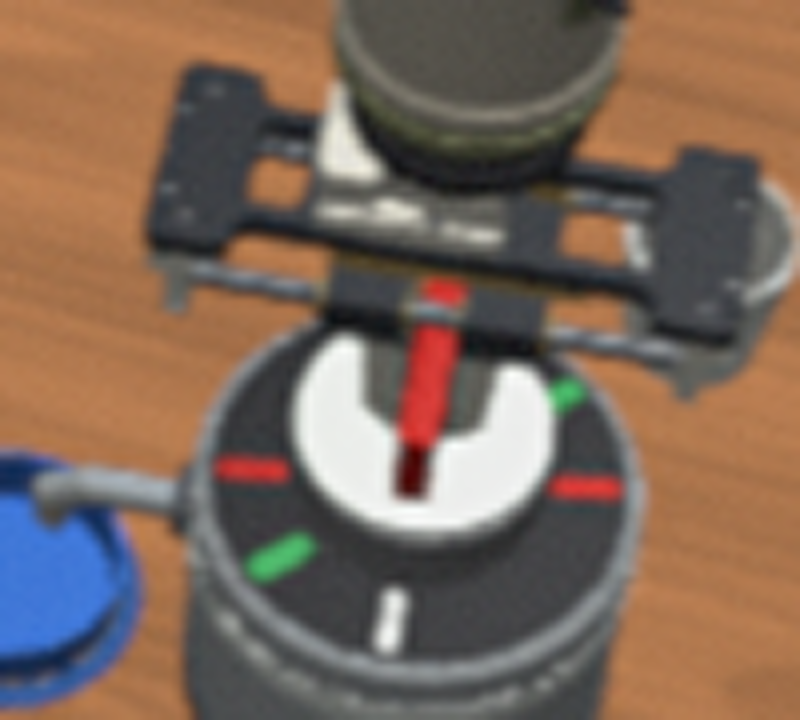

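Emit:
step_arm(targets=[{"tx": 0, "ty": 0, "tz": 0, "ax": 0, "ay": 0, "az": 0, "grip": 255}, {"tx": 0, "ty": 0, "tz": 0, "ax": 0, "ay": 0, "az": 0, "grip": 255}, {"tx": 0, "ty": 0, "tz": 0, "ax": 0, "ay": 0, "az": 0.04, "grip": 255}, {"tx": 0, "ty": 0, "tz": 0, "ax": 0, "ay": 0, "az": 0.04, "grip": 255}, {"tx": 0, "ty": 0, "tz": 0, "ax": 0, "ay": 0, "az": 0.04, "grip": 255}, {"tx": 0, "ty": 0, "tz": 0, "ax": 0, "ay": 0, "az": 0.04, "grip": 255}, {"tx": 0, "ty": 0, "tz": 0, "ax": 0, "ay": 0, "az": 0.04, "grip": 255}, {"tx": 0, "ty": 0, "tz": 0, "ax": 0, "ay": 0, "az": 0, "grip": 255}], squeeze=55)

```text
t: 19.95
tool_pos: [0.5653, 0.0776, 0.1865]
orientation: [0.128, 3.138, 0.001]
force: [0.7, 1.8, 0.9]
opening: 0.0143
```

Run:
```python
from plant import robot
from h import *
s,R=st(robot)
```

```text
t 19.95 q [ 0.046  0.076  1.631  0.     1.434 -1.443] p [0.5653 0.0776 0.1865] xang 175.34 z [ 7.e-04  3.e-04 -1.e+00] F [0.7 1.8 0.9] M [ 0.26 -0.22  0.01] op 0.0143
```

Emit:
step_arm(targets=[{"tx": 0, "ty": 0, "tz": 0, "ax": 0, "ay": 0, "az": 0.05, "grip": 255}, {"tx": 0, "ty": 0, "tz": 0, "ax": 0, "ay": 0, "az": 0.06, "grip": 255}, {"tx": 0, "ty": 0, "tz": 0, "ax": 0, "ay": 0, "az": 0.06, "grip": 255}, {"tx": 0, "ty": 0, "tz": 0, "ax": 0, "ay": 0, "az": 0.06, "grip": 255}, {"tx": 0, "ty": 0, "tz": 0, "ax": 0, "ay": 0, "az": 0.06, "grip": 255}, {"tx": 0, "ty": 0, "tz": 0, "ax": 0, "ay": 0, "az": 0.06, "grip": 255}, {"tx": 0, "ty": 0, "tz": 0, "ax": 0, "ay": 0, "az": 0.06, "grip": 255}, {"tx": 0, "ty": 0, "tz": 0, "ax": 0, "ay": 0, "az": 0.06, "grip": 255}, {"tx": 0, "ty": 0, "tz": 0, "ax": 0, "ay": 0, "az": 0.06, "grip": 255}, {"tx": 0, "ty": 0, "tz": 0, "ax": 0, "ay": 0, "az": 0, "grip": 255}])

```text
t: 20.95
tool_pos: [0.5654, 0.0782, 0.1865]
orientation: [0.944, 2.996, 0.002]
force: [1.5, 4.6, -0.3]
opening: 0.014
```

Run:
```python
from plant import robot
from h import *
s,R=st(robot); c=snap(robot,"wrist","w13")
```

```text
t 20.95 q [ 4.700e-02  7.600e-02  1.631e+00  1.000e-03  1.434e+00 -9.140e-01] p [0.5654 0.0782 0.1865] xang 145.04 z [ 0.001   0.0013 -1.    ] F [ 1.5  4.6 -0.3] M [ 0.99 -0.45  0.13] op 0.014
```

View pics/w13.png

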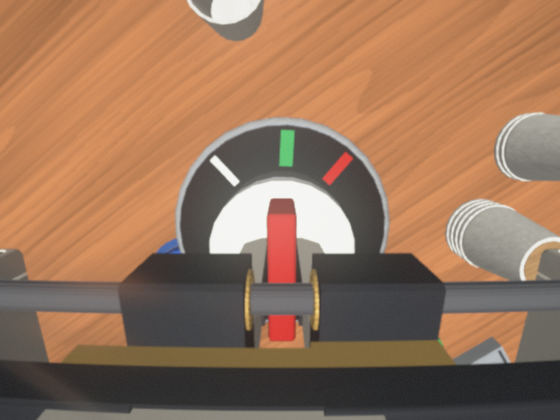

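Run:
```python
from plant import robot
from h import *
s,R=st(robot); c=load("w13")
hsv=cv2.cvtColor(c["frame"],cv2.COLOR_BGR2HSV); H,S,V=cv2.split(hsv)
m=(H>45)&(H<80)&(S>120)
for i,s_,ce,mm in blobs(m,80):
    P=plane(c,[ce],.13)[0]
    cn=np.argwhere(mm)[:,::-1].astype(float); Q=plane(c,cn,.13)[:,:2].astype(np.float32)
    v=cv2.fitLine(Q,cv2.DIST_L2,0,.01,.01).ravel(); 
    for C in ((.5654,.0782),(.565,.079),(.5653,.0774)):
        d=P[:2]-C; print(s_,P.round(4),"ang",np.degrees(np.arctan2(d[1],d[0])).round(2),"line",np.degrees(np.arctan2(v[1],v[0])).round(2))
m=((H<6)|(H>172))&(S>150)&(V>60)
for i,s_,ce,mm in blobs(m,80):
    print("red",s_,ce)
    if s_[0]<300:
        cn=np.argwhere(mm)[:,::-1].astype(float); Q=plane(c,cn,.207)[:,:2].astype(np.float32); v=cv2.fitLine(Q,cv2.DIST_L2,0,.01,.01).ravel(); print(" wing line",np.degrees(np.arctan2(v[1],v[0])).round(2))
```

```text
t 21.0 q [ 4.700e-02  7.600e-02  1.631e+00  1.000e-03  1.434e+00 -9.160e-01] p [0.5654 0.0782 0.1865] xang 145.15 z [ 0.001   0.0011 -1.    ] F [1.8 5.  0.1] M [ 0.95 -0.53  0.06] op 0.0139
[280 131  14  35 395] [0.5187 0.1135 0.13  ] ang 142.87 line -37.7
[280 131  14  35 395] [0.5187 0.1135 0.13  ] ang 143.26 line -37.7
[280 131  14  35 395] [0.5187 0.1135 0.13  ] ang 142.19 line -37.7
red [323 152  30  32 353] [337.56657224 167.60056657]
red [ 268  215   28   68 1738] [281.31990794 250.48158803]
 wing line -35.05
red [268 316  28  25 647] [281.48222566 327.77434312]
 wing line -33.69
```

Emit:
step_arm(targets=[{"tx": 0, "ty": 0, "tz": 0, "ax": 0, "ay": 0, "az": 0.03, "grip": 255}, {"tx": 0, "ty": 0, "tz": 0, "ax": 0, "ay": 0, "az": 0.02, "grip": 255}, {"tx": 0, "ty": 0, "tz": 0, "ax": 0, "ay": 0, "az": 0, "grip": 255}, {"tx": 0, "ty": 0, "tz": 0, "ax": 0, "ay": 0, "az": 0, "grip": 255}, {"tx": 0, "ty": 0, "tz": 0, "ax": 0, "ay": 0, "az": 0, "grip": 255}])

```text
t: 21.5
tool_pos: [0.5653, 0.078, 0.1865]
orientation: [1.016, 2.972, 0.002]
force: [1.8, 5.5, 0.4]
opening: 0.0138
```

Run:
```python
from plant import robot
from h import *
s,R=st(robot); c=snap(robot,"wrist","w14"); sc=snap(robot,"scene","s14"); t=snap(robot,"top","t14")
a=cv2.resize(sc["frame"][160:300,210:390],(540,420),interpolation=cv2.INTER_CUBIC); cv2.imwrite("pics/s14c.png",a)
for n,c in (("scene0",sc),("top0",t)):
    o=load(n)["frame"]; d=cv2.absdiff(o,c["frame"]).max(2)>40; print(n,[ (b[1],b[2].round(0)) for b in blobs(d,60)])
```

```text
t 21.5 q [ 4.700e-02  7.600e-02  1.631e+00  1.000e-03  1.434e+00 -8.660e-01] p [0.5653 0.078  0.1865] xang 142.26 z [ 7.e-04  9.e-04 -1.e+00] F [1.8 5.5 0.4] M [ 1.06 -0.48  0.13] op 0.0138
scene0 [(array([162,   0,  26,  15, 115], dtype=int32), array([178.,   9.])), (array([ 305,    0,  101,  227, 8759], dtype=int32), array([349., 110.])), (array([145,  13,  58,  41, 727], dtype=int32), array([171.,  32.])), (array([217, 208,  30,  29, 687], dtype=int32), array([232., 221.])), (array([266, 216,  30,  30, 656], dtype=int32), array([280., 231.])), (array([410, 233,  32,  30, 680], dtype=int32), array([426., 248.]))]
top0 [(array([  160,   165,   131,   255, 15749], dtype=int32), array([213., 312.])), (array([314, 188,  28,  28, 604], dtype=int32), array([328., 202.])), (array([269, 195,  26,  27, 506], dtype=int32), array([282., 208.])), (array([137, 217,  27,  27, 583], dtype=int32), array([150., 230.])), (array([ 314,  347,  246,   73, 8107], dtype=int32), array([477., 392.]))]
```

View pics/w14.png

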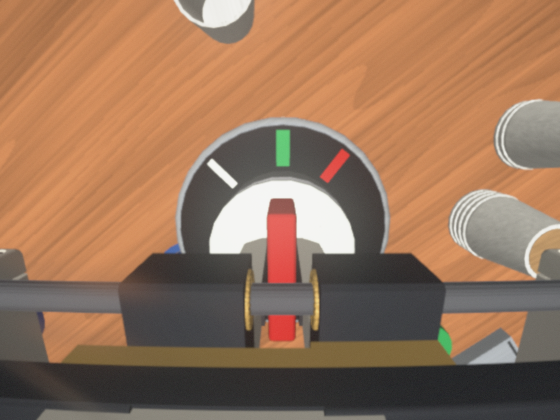

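View pics/s14.png

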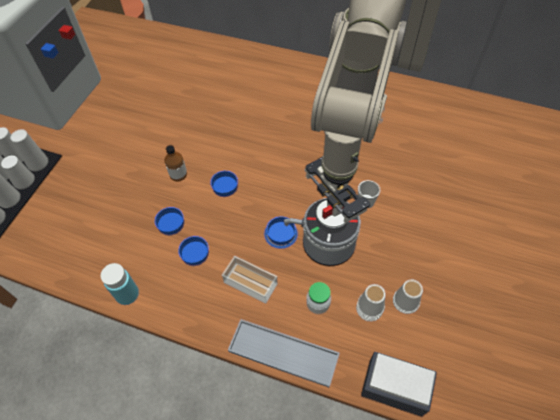

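View pics/s14c.png

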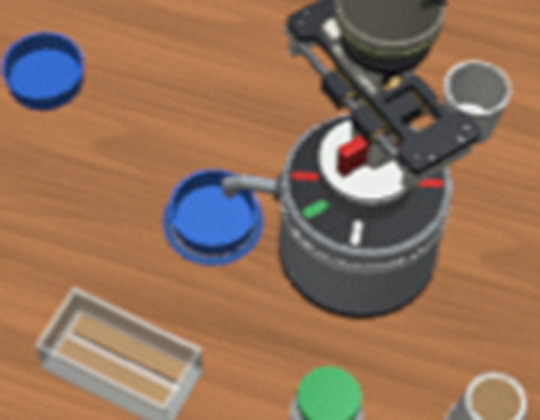

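The wing (column 282) points at the green mark (283,148). The dish sits inside the ring, and only the dish, the lid and the arm have changed in the images. Handing in now.

Run:
```python
from plant import robot
from h import *
print(robot.close_job()); st(robot)
```

```text
the job is handed in; nothing more can be done
None
the job is handed in; nothing more can be done
```

I finished both parts and handed the job in at about 21.6 s. At the last check before handing in, the dish was on the ring and the lid was held at the green half-way marks.

- **Dish:** I slid the leftmost blue dish along the counter, cradled between the two fingertips and never lifted. In the wrist view afterwards its centre was about 1 mm from the centre of the ring.
- **Lid:** I gripped the lid by its wing and lowered it through the entry gaps until it rested on the floor of the neck. The tool height put the lid's underside at 130 mm, and the lid's weight came off the wrist. The wing was in line with the white marks.
- **Twist:** I turned the lid about 45 degrees clockwise and am still gripping it with a 55 N squeeze. The wing stands at 142.3 degrees; the green mark measured 142.2 to 143.3 degrees, depending on the axis position used. It never came near the red marks.
- **Side force:** About 5.8 N of sideways force built up on the lid while twisting, well under the limits, and I left it as it was.
- **Bystanders:** Comparing the scene and top pictures with the first ones showed changes only at the dish, the lid, the canister with its ring, and the arm. What the arm hides in those views could not be compared.
- **Disagreements:** The cameras differed by 2 to 4 mm on where the canister and ring lie, so I used the wrist camera for both the lid and the neck. The first two move calls were refused for missing keys and moved nothing.

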